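# Change the batch of battery packs on the bench charge tester

## Task

The packs in the tester's bays have finished: lift the contact bar off its pegs, move the finished packs to the white tray so that each lies flat on its floor, and seat every fresh pack from the bench fully home in a bay of its own, plug in the notch. Then put the contact bar back over both pegs, fully down, let go of it, and press the start button right down. Leave the bottle, the screwdriver and the printed bracket alone.

Things in the scene. Friction and masses are not known exactly. Their poses are not given: they have to be found in the camera images.
- tester: charge tester, fixed: grey housing 170 (x) x 290 (y) x 30 mm high, three like pack bays side by side along y, two steel alignment pegs, control strip with the start button at its -x edge. Origin: on the bench below the centre of the middle bay; housing spans x -110..+60, y -145..+145 mm, its deck (bay floors) at 30 mm
- bay0 (a point): centre of the floor of the bay at tester y = -78 mm; a seated pack's origin, pack's +x (plug) along the tester's +x. 74 x 42 mm between walls 8 mm high, 4 mm thick; the middle 38 mm of both long sides is open for fingers. The plug goes in a 20 mm notch in the +x end wall: a pack fits one way round only
- bay1 (a point): centre of the floor of the bay at tester y = 0 mm; a seated pack's origin, pack's +x (plug) along the tester's +x. 74 x 42 mm between walls 8 mm high, 4 mm thick; the middle 38 mm of both long sides is open for fingers. The plug goes in a 20 mm notch in the +x end wall: a pack fits one way round only
- bay2 (a point): centre of the floor of the bay at tester y = 78 mm; a seated pack's origin, pack's +x (plug) along the tester's +x. 74 x 42 mm between walls 8 mm high, 4 mm thick; the middle 38 mm of both long sides is open for fingers. The plug goes in a 20 mm notch in the +x end wall: a pack fits one way round only
- peg0 (a point): tip of the alignment peg at tester x = 22, y = -122 mm: steel, 10 mm thick, coned over its top 8 mm, standing 28 mm above a round boss (20 mm across) whose top is 46 mm above the bench
- peg1 (a point): tip of the alike peg at tester x = 22, y = +122 mm
- bar_seat (a point): midway between the pegs, level with the boss tops (tester x = 22, y = 0, z = 46 mm): the contact bar's origin when it is seated, bar's y along the tester's y
- contact_bar: loose contact bar, about 320 g: aluminium beam 32 (x) x 280 (y) x 20 mm high, each end a foot with a 12 mm through bore (y = +-122 mm) for a peg. Origin: centre of the underside of the feet, z up. Starts on the pegs, over the packs' plug half, and locks them in. Either way round is right. Seated, the feet rest on the bosses and the beam clears the packs by 3 mm
- bar_grip (a point): centre of the black bow handle above the middle of the contact bar, 47 mm above the bar's underside: grip bar 14 thick (x) x 96 long (y) x 18 mm high (top at 56 mm), open beneath for fingertips down to the beam's top at 20 mm
- mat: fixed rubber mat 70 (x) x 310 (y) x 3 mm, bare; a handy place to rest the contact bar meanwhile. Origin: centre of its underside
- done0: pack of two wrapped cells side by side, 70 long (x) x 38 wide (y) x 19 mm high, about 95 g; a black plug, 16 wide x 11 mm high, stands 8 mm out of the middle of its +x end. Origin: centre of the underside of the 70 x 38 mm part, z up. Finished: starts in bay 0. Two or three are present, the rest absent (None)
- done1: pack of two wrapped cells side by side, 70 long (x) x 38 wide (y) x 19 mm high, about 95 g; a black plug, 16 wide x 11 mm high, stands 8 mm out of the middle of its +x end. Origin: centre of the underside of the 70 x 38 mm part, z up. Finished: starts in bay 1. Two or three are present, the rest absent (None)
- done2: pack of two wrapped cells side by side, 70 long (x) x 38 wide (y) x 19 mm high, about 95 g; a black plug, 16 wide x 11 mm high, stands 8 mm out of the middle of its +x end. Origin: centre of the underside of the 70 x 38 mm part, z up. Finished: starts in bay 2. Two or three are present, the rest absent (None)
- fresh0: pack of two wrapped cells side by side, 70 long (x) x 38 wide (y) x 19 mm high, about 95 g; a black plug, 16 wide x 11 mm high, stands 8 mm out of the middle of its +x end. Origin: centre of the underside of the 70 x 38 mm part, z up. Fresh: starts flat on the bench at the robot's right; two or three are present, the rest absent (None)
- fresh1: pack of two wrapped cells side by side, 70 long (x) x 38 wide (y) x 19 mm high, about 95 g; a black plug, 16 wide x 11 mm high, stands 8 mm out of the middle of its +x end. Origin: centre of the underside of the 70 x 38 mm part, z up. Fresh: starts flat on the bench at the robot's right; two or three are present, the rest absent (None)
- fresh2: pack of two wrapped cells side by side, 70 long (x) x 38 wide (y) x 19 mm high, about 95 g; a black plug, 16 wide x 11 mm high, stands 8 mm out of the middle of its +x end. Origin: centre of the underside of the 70 x 38 mm part, z up. Fresh: starts flat on the bench at the robot's right; two or three are present, the rest absent (None)
- out_tray_in (a point): centre of the inner floor of the fixed white tray for finished packs: inside 272 (x) x 122 (y) mm, walls 18 mm high overall and 4 mm thick; room for three packs end to end along x, at x = -88, 0 and 88 mm
- start (a joint): start button, spring push button: 0 up, 0.005 m fully down, about 4.5 N; springs back. Pressing it down fully once starts the test
- start_top (a point): centre of the top of the start button (24 mm across), on the tester's control strip; pressed straight down
- resin: bystander: black bottle 60 mm thick, 170 mm high. Origin: centre of its underside. Leave alone
- driver: bystander: screwdriver lying on the bench, 160 mm long along its x. Leave alone
- bracket: bystander: small printed bracket, about 90 x 50 x 28 mm, lying on the bench. Leave alone
There are look-alikes about, which are no part of the job. Leave any brown or yellow look-alike of the fresh1 alone.

How it is judged:
By the outcome, as a careful person would: the job done as asked, in the order asked, and still so for the second after the job is handed in, with the robot touching nothing.
Of fresh0, fresh1, fresh2 only 2 to 3 are there at a start; the rules pass over those that are not, and their reading is None.
Of done0, done1, done2 only 2 to 3 are there at a start; the rules pass over those that are not, and their reading is None.
At some moment in a run one of fresh0, fresh1, fresh2 may be knocked a few centimetres aside while the robot is not near it.
Once in a run the grip may slacken for a moment while it holds something.
It also fails if it takes over 210 s, if anything falls off the work surface, if the arm or the gripper's body presses on something with over 40 N, if the wrist force passes 120 N, or if a joint passes its speed limit or range.

## Robot

A 6-joint arm with a two-finger parallel gripper is mounted at the origin on the work surface. World frame = base frame: x ahead of the robot, y to its left, z up, the work surface at z = 0. Lengths are in m, angles in rad, forces in N, time in s.
With the tool pointing down it reaches from about 0.25 to 0.775 m from the base axis. Payload 4 kg.
Tool frame: the origin (TCP) lies on the centre line of the jaws, within the pads' length; the fingertips stand robot.tips_ahead ahead of it and the grasp point (between the pads) lies 8 mm behind it (robot.tips_ahead is the distance from the TCP to the fingertips, in m); z points along the fingers, y is the line along which they close (so a half turn about z gives the same grasp; the last joint's range is limited). The gripper opens to 94 mm and grips with 3 to 60 N. Pads are 16 mm wide; open, the fingers measure 119 mm over their backs; the gripper's body (75 mm by 177 mm) begins 78 mm behind the grasp point.
Start: joints at [-1.45, 0.087, 1.371, -0, 1.684, -0.103], TCP at [0.122, -0.536, 0.217] pointing down, gripper open.
Joint ranges: [-3.1, 3.1], [-0.76, 2.03], [0.27, 2.55], [-1.08, 4.22], [0.17, 2.65], [-2.57, 2.57]. Speed limits (rad/s): [2.79, 2.79, 3.14, 3.14, 3.14, 3.14].

## Interface

Orientations are given as [roll, pitch, yaw] about the fixed x, y, z axes, in that order (R = Rz(yaw) Ry(pitch) Rx(roll)).
In Python, from bench import robot, snapshot, close_job, spotter gives the robot as it stands. The module is installed in compiled form; this text tells all that it offers.
- The arm moves only by the tool servo_tool, never from a script. Its argument "commands" is one flat list of numbers, 7 for each row, row after row: the shift along the tool's x, y, z in m, then the turn, a rotation vector about the tool's x, y, z in degrees, then the finger opening in m, from 0 to 0.094. In form: [x, y, z, ax, ay, az, grip, x, y, z, ax, ay, az, grip, ...]. A call has 1 to 10 rows; each row is the pose to reach, as a shift and turn from the pose commanded when the call began, along the tool's axes at that moment; what a row does not reach only later rows make up. A row lasts 1/8 s, in which the tool goes at most 62.5 mm and 10.7 degrees, less where a joint would pass 70% of its speed; a pose out of reach is approached as far as the arm can. A call with a gripper value outside its range is refused whole. The fingers move at their own pace and stop on an object; the grip force is fixed at half the most. Time passes only in rows, so rows that repeat a pose let the fingers close. It gives the time, the measured TCP pose, the force, the opening and the grip force at its end, in the units of the state.
- robot.get_obs(): the state, without advancing time (a new reading comes with each control period).
- snapshot(name): name is "scene" or "top"; returns a dict with "img" (480x640x3 uint8, blue, green, red), "camera_matrix" (3x3 intrinsics, pixels), "extrinsics" (4x4, takes a point from camera to world coordinates). Camera axes: x right, y down, z forward; pixel columns grow to the right and rows downward; lengths in m; the calibration is good to about 2 mm. A picture is of the moment at which its call begins. There is no depth.
- close_job(): hands the job in; it is judged then, once.
Trained networks look in a picture, given as the dict that the camera call returned (one of the last four; its "shot" number tells which), for a name from the list of things; names that differ only in an ending like _2 or _b are one class to them, and where a whole thing is asked for, a point or a joint stands for the part that bears it (a point fixed in the world has none). Each returns a list of dicts, best first, with "conf" (0 to 1); they miss things now and then, are a little off and sometimes report something else, mostly with a low value. They report only what shows in the picture. A call takes as long as a camera call. They do not tell look-alikes from the thing itself.
- spotter.trace(name, picture): "region" (480x640 bool, what is visible of it) and "box" ([left, top, width, height] in pixels, round what is visible of it).
The state is a dict: "time": time; "joint_positions": joint angles; "qvel": joint speeds; "joint_torque": joint torques, N m; "tool_pos": TCP position; "ee_rot": TCP orientation; "wrist_force": force on the tool from outside, world axes, zero at the start; "wrist_torque": the same for the moment, N m; "width": finger opening in m; "finger_force": force on a finger pad.
Only numpy, scipy, OpenCV 4.12 (cv2) and the standard library are available. Lean on these libraries where they do the work, as an engineer would, in place of code of your own. Each camera call takes 0.05 s, during which the arm holds its last target. There are 200 camera calls.

## Working session

There is one attempt and no reset: what is moved stays moved. The work goes in short steps, Python scripts to look and compute and a tool call to move; the robot and the scene stay as the last step left them, time stands still between calls to the robot, and variables do not carry over. Pictures are saved under pics/ and viewed, at most 14 in all, crops included, and the job is handed in when it is done.

Besides the shell and the picture viewer there is one more tool, called after ">>>" by a JSON object that holds its "fn" and its "kwargs", one argument or row to a line. servo_tool: Moves the arm, as the interface text tells. Its arguments: {"type":"object","properties":{"commands":{"type":"array","items":{"type":"number"}}},"required":["commands"]}

```bash
mkdir -p pics && cat > h.py <<'E'
import numpy as np, cv2
from bench import robot, snapshot, close_job, spotter
from scipy.spatial.transform import Rotation as R
def pix2w(s,uv,z):
    K=s["camera_matrix"];T=np.array(s["extrinsics"])
    d=T[:3,:3]@np.linalg.solve(K,np.array([uv[0],uv[1],1.]));o=T[:3,3]
    return o+d*(z-o[2])/d[2]
def w2pix(s,p):
    K=s["camera_matrix"];T=np.array(s["extrinsics"])
    c=np.array(K)@(T[:3,:3].T@(np.array(p)-T[:3,3]));return c[:2]/c[2]
E
python3 - <<'E'
from h import *
o=robot.get_obs();print(o["time"],o["tool_pos"],o["ee_rot"],o["width"],robot.tips_ahead)
for n in["scene","top"]:
    s=snapshot(n);cv2.imwrite(f"pics/{n}0.png",s["img"]);print(n,s["camera_matrix"],s["extrinsics"])
E
```

```text
0.0 [ 0.12197915 -0.53578313  0.21532311] [-3.13944713e+00 -2.38013340e-04  2.23739901e-01] 0.09397407988692051 0.011
scene [[499.88472597   0.         325.78982813]
 [  0.         499.88472597 244.18709254]
 [  0.           0.           1.        ]] [[-0.83311265  0.45131024 -0.31975362  0.87392726]
 [ 0.55296695  0.66678124 -0.49963019  0.40158072]
 [-0.01228251 -0.59306142 -0.80506353  0.90895659]
 [ 0.          0.          0.          1.        ]]
top [[588.90820381   0.         320.47185649]
 [  0.         588.90820381 242.89799252]
 [  0.           0.           1.        ]] [[-0.00676827 -0.99772994  0.06700115  0.45045515]
 [-0.99989877  0.00759112  0.01203411 -0.1039879 ]
 [-0.01251541 -0.06691292 -0.99768032  1.41151124]
 [ 0.          0.          0.          1.        ]]
```

View pics/scene0.png

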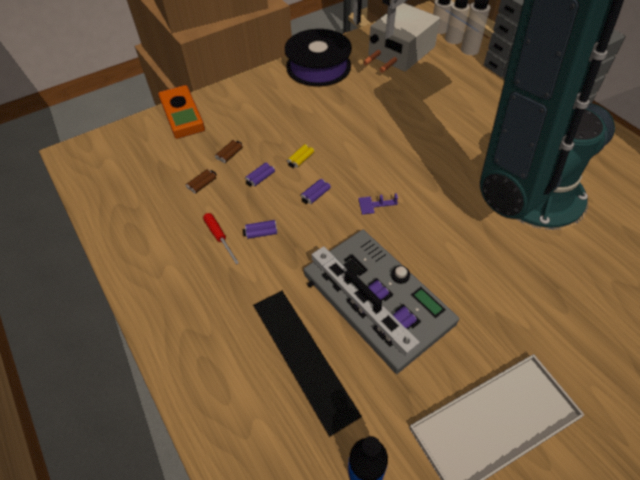

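View pics/top0.png

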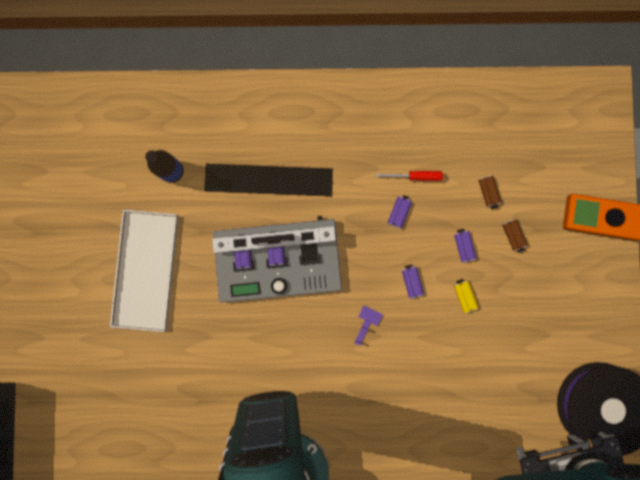

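Both views show the same layout; pixel positions are from the top view.
- **Tester:** at about (277,262), with the bar at (275,237). Finished packs are in bay 2 (243,258) and bay 1 (276,256). Bay 0 (310,255) is empty.
- **Could be taken for a fresh pack:** purple (400,212), (413,282) and (465,246); brown (490,192) and (515,236); yellow (467,296); the purple bracket (369,322).
- **Choice:** the three purple packs.

Next I'll measure and take a close crop to check.

```bash
python3 - <<'E'
from h import *
t=snapshot("top");im=t["img"]
np.savez("t0.npz",**{k:t[k] for k in("img","camera_matrix","extrinsics")})
for n,z in[("fresh1",.019),("done1",.049),("contact_bar",.066),("tester",.03),("mat",.003),("out_tray_in",.018),("resin",.0),("driver",.01),("bracket",.02),("start",.04)]:
    for d in spotter.trace(n,t):
        m=d["region"].astype(np.uint8)
        c=np.argwhere(m)[:,::-1].astype(np.float32)
        W=np.array([pix2w(t,p,z)[:2] for p in c],np.float32)
        (cx,cy),(w,h),a=cv2.minAreaRect(W)
        mx=W.mean(0)
        if w<h: w,h=h,w;a+=90
        print(n,round(d["conf"],2),d["box"],"c %.3f %.3f mean %.3f %.3f size %.3f %.3f ang %.1f"%(cx,cy,*mx,w,h,a))
a=cv2.resize(im[150:330,190:350],None,fx=4,fy=4,interpolation=cv2.INTER_CUBIC)[:600]
b=cv2.resize(im[160:320,370:540],None,fx=4.5,fy=3.75,interpolation=cv2.INTER_CUBIC)
cv2.imwrite("pics/b.png",cv2.resize(im[160:310,370:570],None,fx=4,fy=4,interpolation=cv2.INTER_CUBIC))
cv2.imwrite("pics/a.png",cv2.resize(im[160:310,190:370],None,fx=4,fy=4,interpolation=cv2.INTER_CUBIC))
E
```

```text
fresh1 0.92 [479.7, 173.3, 21.1, 31.7] c 0.663 -0.491 mean 0.664 -0.490 size 0.078 0.039 ang 15.6
fresh1 0.91 [402.1, 263.6, 19.5, 32.7] c 0.455 -0.302 mean 0.453 -0.303 size 0.074 0.038 ang 15.0
fresh1 0.81 [500.7, 221.8, 25.7, 29.0] c 0.558 -0.546 mean 0.559 -0.546 size 0.078 0.040 ang 22.8
fresh1 0.78 [453.7, 278.0, 26.0, 35.2] c 0.419 -0.426 mean 0.417 -0.427 size 0.077 0.038 ang 20.7
fresh1 0.68 [455.3, 225.5, 19.7, 35.7] c 0.538 -0.427 mean 0.536 -0.428 size 0.078 0.038 ang 13.5
fresh1 0.63 [388.7, 195.6, 21.3, 33.6] c 0.620 -0.277 mean 0.619 -0.276 size 0.078 0.038 ang 158.1
done1 0.87 [268.4, 248.6, 16.9, 14.9] c 0.516 0.016 mean 0.516 0.016 size 0.040 0.037 ang 180.0
done1 0.72 [234.3, 231.4, 17.1, 32.5] c 0.526 0.092 mean 0.508 0.093 size 0.077 0.037 ang 0.2
done1 0.47 [210.2, 229.7, 124.2, 25.0] c 0.552 0.022 mean 0.552 0.021 size 0.284 0.037 ang 95.1
done1 0.3 [387.2, 196.0, 24.5, 34.0] c 0.617 -0.272 mean 0.615 -0.272 size 0.080 0.041 ang 156.6
contact_bar 0.66 [209.0, 229.6, 125.4, 25.1] c 0.551 0.021 mean 0.550 0.022 size 0.281 0.037 ang 95.2
contact_bar 0.63 [214.4, 2
[... 350 characters left out ...]
046 0.038 ang 180.0
mat 0.66 [203.3, 165.9, 130.9, 30.3] c 0.702 0.038 mean 0.701 0.039 size 0.310 0.072 ang 87.2
out_tray_in 0.65 [275.4, 279.5, 8.7, 11.6] c 0.445 0.013 mean 0.444 0.013 size 0.022 0.020 ang 44.9
out_tray_in 0.6 [111.4, 210.6, 66.0, 120.5] c 0.484 0.333 mean 0.482 0.332 size 0.279 0.138 ang 174.3
resin 0.95 [141.1, 149.1, 43.7, 35.6] c 0.739 0.293 mean 0.738 0.293 size 0.107 0.065 ang 44.9
driver 0.72 [377.2, 169.6, 63.6, 15.0] c 0.706 -0.301 mean 0.707 -0.328 size 0.158 0.029 ang 89.5
bracket 0.59 [356.6, 304.1, 23.9, 38.6] c 0.347 -0.189 mean 0.357 -0.194 size 0.090 0.050 ang 153.1
start 0.4 [274.8, 282.8, 9.0, 8.0] c 0.444 0.011 mean 0.445 0.011 size 0.021 0.021 ang 89.6
```

View pics/a.png

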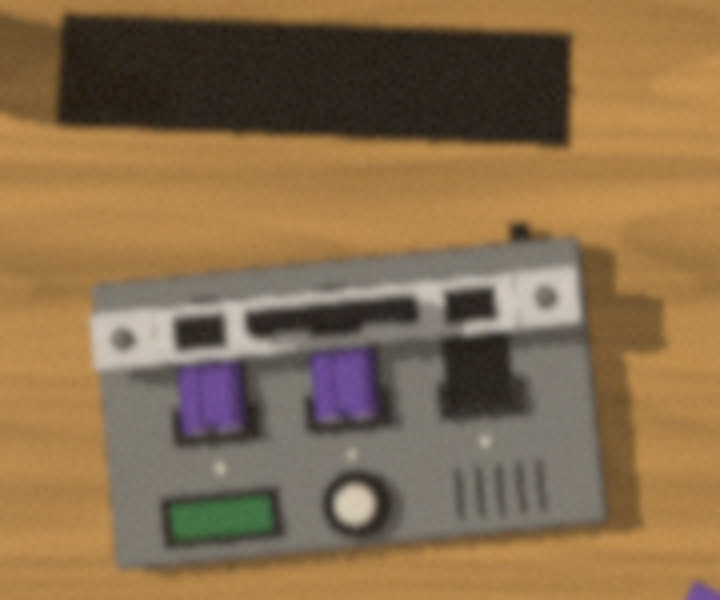

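View pics/b.png

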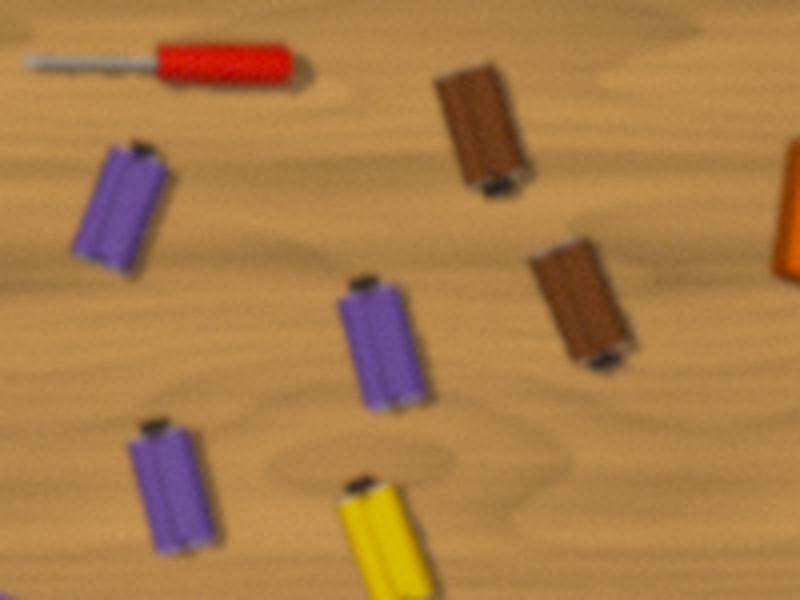

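The crops confirm three purple fresh packs with their black plugs towards +x, and finished packs in bays 1 and 2. Next I'll refine the poses by matching silhouettes in both cameras.

```bash
cat >> h.py <<'E'
def box(x0,x1,y0,y1,z0,z1): return np.array([[x,y,z] for x in(x0,x1) for y in(y0,y1) for z in(z0,z1)],float)
PACK=box(-.035,.035,-.019,.019,0,.019)
def purple(s):
    h=cv2.cvtColor(s["img"],cv2.COLOR_BGR2HSV)
    m=cv2.inRange(h,(120,80,50),(150,255,255))
    n,l,st,c=cv2.connectedComponentsWithStats(m)
    return [(c[i],l==i,st[i,4]) for i in range(1,n) if st[i,4]>40]
def desc(m,sub=1):
    M=cv2.moments(m.astype(np.uint8),True)
    return np.array([M["m10"]/M["m00"],M["m01"]/M["m00"]])/sub,.5*np.arctan2(2*M["mu11"],M["mu20"]-M["mu02"]),M["m00"]/sub**2
def proj(s,B,p):
    x,y,z,a=p;r=R.from_euler("z",a).as_matrix()
    return np.array([w2pix(s,q) for q in B@r.T+[x,y,z]],np.float32)
def hull(s,B,p):
    u=proj(s,B,p);h=cv2.convexHull(u)[:,0];o=h.min(0)-2
    im=np.zeros(((np.ptp(h,0)+6)*16).astype(int)[::-1],np.uint8)
    cv2.fillConvexPoly(im,((h-o)*16).astype(int),1)
    c,a,A=desc(im,16);return c+o,a,A
from scipy.optimize import least_squares
def fit(views,B,p0):  # views: [(shot, mask)]
    D=[(s,)+desc(m) for s,m in views];z=p0[2]
    def f(v):
        r=[]
        for s,c,a,A in D:
            c2,a2,A2=hull(s,B,(v[0],v[1],z,v[2]));r+=[*(c2-c),8*np.sin(a2-a)]
        return r
    q=least_squares(f,[p0[0],p0[1],p0[3]],diff_step=1e-3,x_scale=[.01,.01,.1])
    return q.x,np.round(q.fun,2),[(round(d[3]),round(hull(d[0],B,(q.x[0],q.x[1],z,q.x[2]))[2])) for d in D]
def fitpack(p0,z,shots):
    v=[]
    for s in shots:
        P=proj(s,PACK,(p0[0],p0[1],z,p0[2])).mean(0)
        c=min(purple(s),key=lambda c:np.hypot(*(c[0]-P)))
        if np.hypot(*(c[0]-P))<15: v.append((s,c[1]))
    return fit(v,PACK,(p0[0],p0[1],z,p0[2]))
E
python3 - <<'E'
from h import *
t=snapshot("top");s=snapshot("scene");np.set_printoptions(precision=4,suppress=True)
for p in[(.453,-.303,.26),(.536,-.428,.23),(.619,-.276,-.38)]:
    for V in([t],[s],[t,s]): print(fitpack(p,0,V))
def tr(n,sh,ok):
    return next(d["region"] for d in spotter.trace(n,sh) if ok(d["box"]))
big=lambda lo,hi:(lambda b:lo<b[2]*b[3]<hi)
b0=pix2w(t,(220.75,244.75),.074);b1=pix2w(t,(326.5,234.25),.074);print("pegs",b0,b1,np.hypot(*(b0-b1)[:2]),(b0+b1)/2,np.degrees(np.arctan2(-(b0-b1)[0],(b0-b1)[1])))
BAR=box(-.016,.016,-.14,.14,0,.02)
m=tr("contact_bar",t,lambda b:b[3]<35)
print("bar",fit([(t,m)],BAR,(.55,.02,.046,.09)))
TRAY=box(-.14,.14,-.065,.065,0,.018)
for sh in(t,s):
  for d in spotter.trace("out_tray_in",sh):
    if d["region"].sum()>3000: print("tray",fit([(sh,d["region"])],TRAY,(.483,.33,0,-.1)));break
  for d in spotter.trace("mat",sh):
    if d["region"].sum()>1500: print("mat",fit([(sh,d["region"])],box(-.035,.035,-.155,.155,0,.003),(.7,.04,0,-.05)));break
  for d in spotter.trace("tester",sh):
    if d["region"].sum()>3000: print("tester",fit([(sh,d["region"])],box(-.11,.06,-.145,.145,0,.03),(.52,.02,0,.09)));break
  for d in spotter.trace("resin",sh): print("resin",fit([(sh,d["region"])],np.array([[.03*np.cos(k),.03*np.sin(k),z] for k in np.arange(0,6.3,.4) for z in(0,.17)]),(.72,.25,0,0)));break
print(robot.get_obs()["time"])
E
```

```text
(array([ 0.4505, -0.3045,  0.2644]), array([ 0.  ,  0.  , -0.11]), [(396, 515)])
(array([ 0.4449, -0.3061,  0.2602]), array([ 0.  ,  0.  , -0.29]), [(307, 501)])
(array([ 0.4481, -0.3051,  0.352 ]), array([ 0.26,  1.04, -0.8 , -0.87,  0.81, -1.01]), [(396, 515), (307, 497)])
(array([ 0.5347, -0.4304,  0.2284]), array([-0., -0.,  0.]), [(400, 533)])
(array([ 0.5295, -0.4322,  0.4212]), array([ 0.  , -0.  , -1.21]), [(291, 473)])
(array([ 0.5324, -0.4307,  0.2391]), array([ 0.14,  0.96, -0.07, -0.68,  0.78,  0.04]), [(400, 532), (291, 482)])
(array([ 0.6181, -0.2765, -0.3753]), array([ 0.  , -0.01, -0.06]), [(394, 503)])
(array([ 0.6164, -0.2769, -0.3754]), array([ 0.  , -0.01, -0.04]), [(393, 565)])
(array([ 0.6172, -0.2767, -0.4349]), array([ 0.09,  0.35,  0.41, -0.36,  0.21,  0.26]), [(394, 501), (393, 567)])
pegs [0.5378 0.1396 0.074 ] [ 0.5599 -0.1017  0.074 ] 0.24236989054854133 [0.5488 0.019  0.074 ] 5.242539317299645
bar (array([0.5512, 0.0218, 0.0943]), array([-0.24,  0.08, -0.09]), [(1605, 1775)])
tray (array([ 0.4828,  0.3342, -0.1124]), array([-0.01,  0.  ,  0.08]), [(6500, 6685)])
mat (array([ 0.7007,  0.0394, -0.0596]), array([0.01, 0.02, 0.09]), [(3594, 3703)])
tester (array([0.5154, 0.012 , 0.0993]), array([0.04, 0.04, 0.25]), [(6568, 8952)])
resin (array([0.7174, 0.2638, 0.    ]), array([ 0.  , -0.  , -0.11]), [(866, 1190)])
tray (array([ 0.4781,  0.3339, -0.0983]), array([-0.01, -0.03, -0.5 ]), [(12033, 12399)])
mat (array([ 0.6997,  0.0385, -0.0497]), array([0.  , 0.  , 0.03]), [(5626, 5570)])
tester (array([0.5195, 0.0195, 0.0904]), array([-0.01,  0.03, -0.05]), [(7702, 11295)])
resin (array([0.7269, 0.2758, 0.    ]), array([ 0.08,  0.02, -1.72]), [(1445, 2340)])
1.2
```

```bash
cat > go.py <<'E'
import sys; from h import *
# waypoints as args: x,y,z,yawdeg -> tool-frame shift and az from the measured pose now
o=robot.get_obs();p=np.array(o["tool_pos"]);r=R.from_euler("xyz",o["ee_rot"]);y0=np.degrees(o["ee_rot"][2])
print("t",round(o["time"],2),"p",np.round(p,4),"yaw",round(y0,2),"w",round(o["width"],4),"F",np.round(o["wrist_force"],1),"q6",round(o["joint_positions"][5],2))
for a in sys.argv[1:]:
    x,y,z,w=map(float,a.split(","));q=R.from_euler("xyz",[np.pi,0,np.radians(w)])
    print(a,"->",np.round(r.inv().apply(np.array([x,y,z])-p),4),np.round((r.inv()*q).as_rotvec(degrees=True),1))
E
python3 go.py .550,.020,.2,95.2 .55,.02,.13,95.2 .55,.02,.081,95.2
```

```text
t 1.2 p [ 0.1221 -0.5363  0.2165] yaw 12.82 w 0.0937 F [-0.7  0.1 -0.3] q6 -0.1
.550,.020,.2,95.2 -> [ 0.5407 -0.4474  0.0165] [  0.    0.  -82.4]
.55,.02,.13,95.2 -> [ 0.5407 -0.4474  0.0865] [  0.    0.  -82.4]
.55,.02,.081,95.2 -> [ 0.5407 -0.4474  0.1355] [  0.    0.  -82.4]
```

>>> {"fn": "servo_tool", "kwargs": {
  "commands": [0.541, -0.447, 0.0165, 0, 0, -82.4, 0.07, 0.541, -0.447, 0.0165, 0, 0, -82.4, 0.07, 0.541, -0.447, 0.0165, 0, 0, -82.4, 0.07, 0.541, -0.447, 0.0165, 0, 0, -82.4, 0.07, 0.541, -0.447, 0.0165, 0, 0, -82.4, 0.07, 0.541, -0.447, 0.0165, 0, 0, -82.4, 0.07, 0.541, -0.447, 0.0165, 0, 0, -82.4, 0.07, 0.541, -0.447, 0.0165, 0, 0, -82.4, 0.07, 0.541, -0.447, 0.0165, 0, 0, -82.4, 0.07, 0.541, -0.447, 0.0165, 0, 0, -82.4, 0.07]
}}

```text
time: 2.45
tool_pos: [0.5045, -0.0395, 0.2021]
ee_rot: [3.141, 0.001, 1.662]
wrist_force: [0.9, -0.9, 0.6]
width: 0.0698
finger_force: 0.0
```

```bash
python3 go.py .550,.020,.2,95.2 .55,.02,.12,95.2 .55,.02,.082,95.2
```

```text
t 2.45 p [ 0.5045 -0.0395  0.2021] yaw 95.24 w 0.0698 F [ 0.9 -0.9  0.6] q6 -0.28
.550,.020,.2,95.2 -> [0.0551 0.0507 0.0021] [0.1 0.  0. ]
.55,.02,.12,95.2 -> [0.0552 0.0507 0.0821] [0.1 0.  0. ]
.55,.02,.082,95.2 -> [0.0552 0.0506 0.1201] [0.1 0.  0. ]
```

>>> {"fn": "servo_tool", "kwargs": {
  "commands": [0.055, 0.051, 0.002, 0, 0, 0, 0.05, 0.055, 0.051, 0.002, 0, 0, 0, 0.05, 0.055, 0.051, 0.042, 0, 0, 0, 0.05, 0.055, 0.051, 0.062, 0, 0, 0, 0.05, 0.055, 0.051, 0.062, 0, 0, 0, 0.05, 0.055, 0.051, 0.062, 0, 0, 0, 0.05]
}}

```text
time: 3.2
tool_pos: [0.5496, 0.0173, 0.1411]
ee_rot: [3.14, 0.001, 1.661]
wrist_force: [0.1, -0.5, 0.3]
width: 0.0501
finger_force: 0.0
```

```bash
python3 go.py .55,.02,.082,95.2
```

```text
t 3.2 p [0.5496 0.0173 0.1411] yaw 95.17 w 0.0501 F [ 0.1 -0.5  0.3] q6 -0.16
.55,.02,.082,95.2 -> [0.0027 0.0005 0.0591] [ 0.1  0.  -0. ]
```

>>> {"fn": "servo_tool", "kwargs": {
  "commands": [0.0027, 0.0005, 0.03, 0, 0, 0, 0.05, 0.0027, 0.0005, 0.059, 0, 0, 0, 0.05, 0.0027, 0.0005, 0.059, 0, 0, 0, 0.05, 0.0027, 0.0005, 0.059, 0, 0, 0, 0.02, 0.0027, 0.0005, 0.059, 0, 0, 0, 0.004, 0.0027, 0.0005, 0.059, 0, 0, 0, 0.004, 0.0027, 0.0005, 0.059, 0, 0, 0, 0.004, 0.0027, 0.0005, 0.059, 0, 0, 0, 0.004]
}}

```text
time: 4.2
tool_pos: [0.5497, 0.0208, 0.0814]
ee_rot: [3.141, 0.0, 1.662]
wrist_force: [0.0, -0.2, 2.0]
width: 0.0135
finger_force: 30.0
```

```bash
python3 go.py .55,.02,.16,95.2
```

```text
t 4.2 p [0.5497 0.0208 0.0814] yaw 95.23 w 0.0135 F [ 0.  -0.2  2. ] q6 -0.16
.55,.02,.16,95.2 -> [-0.0008  0.0003 -0.0786] [0. 0. 0.]
```

>>> {"fn": "servo_tool", "kwargs": {
  "commands": [0, 0, -0.015, 0, 0, 0, 0.004, 0, 0, -0.03, 0, 0, 0, 0.004, 0, 0, -0.05, 0, 0, 0, 0.004, 0, 0, -0.075, 0, 0, 0, 0.004, 0, 0, -0.075, 0, 0, 0, 0.004, 0, 0, -0.075, 0, 0, 0, 0.004]
}}

```text
time: 4.95
tool_pos: [0.5489, 0.0209, 0.1551]
ee_rot: [-3.14, -0.0, 1.662]
wrist_force: [-0.1, -0.5, -3.5]
width: 0.0136
finger_force: 30.0
```

```bash
python3 go.py .7,.036,.155,87 .7,.036,.07,87 .7,.036,.0395,87
```

```text
t 4.95 p [0.5489 0.0209 0.1551] yaw 95.22 w 0.0136 F [-0.1 -0.5 -3.5] q6 -0.16
.7,.036,.155,87 -> [ 1.300e-03  1.519e-01 -1.000e-04] [-0.1 -0.   8.2]
.7,.036,.07,87 -> [0.0013 0.152  0.0849] [-0.1 -0.   8.2]
.7,.036,.0395,87 -> [0.0013 0.152  0.1154] [-0.1 -0.   8.2]
```

>>> {"fn": "servo_tool", "kwargs": {
  "commands": [0, 0.04, 0, 0, 0, 2, 0.004, 0.001, 0.09, 0, 0, 0, 5, 0.004, 0.001, 0.13, 0, 0, 0, 8.2, 0.004, 0.001, 0.152, 0, 0, 0, 8.2, 0.004, 0.001, 0.152, 0.03, 0, 0, 8.2, 0.004, 0.001, 0.152, 0.07, 0, 0, 8.2, 0.004, 0.001, 0.152, 0.1, 0, 0, 8.2, 0.004, 0.001, 0.152, 0.112, 0, 0, 8.2, 0.004, 0.001, 0.152, 0.112, 0, 0, 8.2, 0.004]
}}

```text
time: 6.08
tool_pos: [0.7002, 0.0357, 0.0427]
ee_rot: [-3.14, 0.0, 1.519]
wrist_force: [0.0, -0.4, -3.1]
width: 0.0139
finger_force: 30.0
```

```bash
python3 go.py .7,.036,.0395,87; python3 -c "
from h import *
s=snapshot('scene');cv2.imwrite('pics/s1.png',s['img'])"
```

```text
t 6.08 p [0.7002 0.0357 0.0427] yaw 87.02 w 0.0139 F [ 0.  -0.4 -3.1] q6 0.02
.7,.036,.0395,87 -> [ 0.0003 -0.0002  0.0032] [-0.1  0.   0. ]
```

View pics/s1.png

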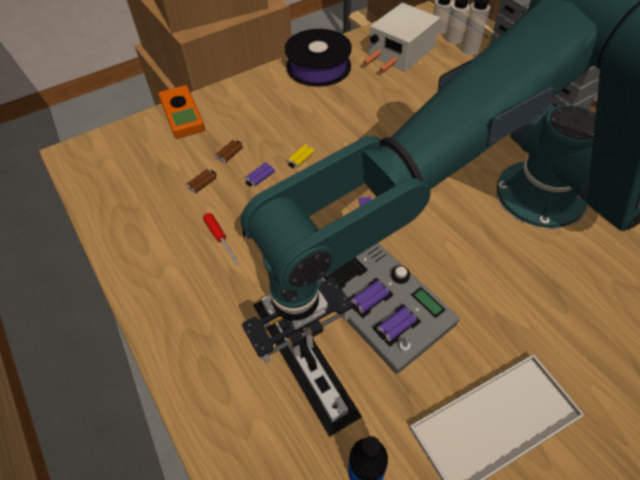

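The bar is held level over the mat at about (315,370), and both finished packs are still in their bays. I'll set it down.

>>> {"fn": "servo_tool", "kwargs": {
  "commands": [0, 0, 0.002, 0, 0, 0, 0.004, 0, 0, 0.004, 0, 0, 0, 0.004, 0, 0, 0.005, 0, 0, 0, 0.004, 0, 0, 0.005, 0, 0, 0, 0.004]
}}

```text
time: 6.62
tool_pos: [0.7007, 0.0356, 0.0388]
ee_rot: [-3.142, 0.0, 1.519]
wrist_force: [-0.1, 0.1, -3.8]
width: 0.0136
finger_force: 30.0
```

>>> {"fn": "servo_tool", "kwargs": {
  "commands": [0, 0, 0, 0, 0, 0, 0.02, 0, 0, 0, 0, 0, 0, 0.05, 0, 0, 0, 0, 0, 0, 0.05, 0, 0, -0.04, 0, 0, 0, 0.05, 0, 0, -0.08, 0, 0, 0, 0.05, 0, 0, -0.12, 0, 0, 0, 0.056, 0, 0, -0.15, 0, 0, 0, 0.056, 0, 0, -0.15, 0, 0, 0, 0.056]
}}

```text
time: 7.62
tool_pos: [0.7024, 0.0356, 0.1932]
ee_rot: [3.134, -0.0, 1.519]
wrist_force: [-0.0, 0.8, 0.0]
width: 0.0562
finger_force: 0.0
```

```bash
python3 - <<'E'
from h import *
np.set_printoptions(precision=4,suppress=True)
t=snapshot("top");s=snapshot("scene")
for y in(0.0185,.0965):
  for V in([t],[s]):
    try: print(fitpack((.528-(y-.0185)*.09,y,.09),.030,V))
    except Exception as e: print(e)
for n,sh in(("top",t),("scene",s)):
  print([ (d["box"],round(d["conf"],2)) for d in spotter.trace("contact_bar",sh)][:2])
for sh in(t,s):
  for d in spotter.trace("tester",sh):
    if d["region"].sum()>3000: print("tester",fit([(sh,d["region"])],box(-.11,.06,-.145,.145,0,.03),(.52,.02,0,.09)));break
cv2.imwrite("pics/t2.png",cv2.resize(t["img"][140:310,190:370],None,fx=4,fy=3.5))
a=.0916;c=np.array([.5497,.0208])-.022*np.array([np.cos(a),np.sin(a)]);print("tester from bar",c)
for k,y in enumerate((-.078,0,.078)):print(k,c+y*np.array([-np.sin(a),np.cos(a)]))
E
python3 go.py
```

```text
(array([0.5269, 0.0171, 0.0842]), array([-0.  , -0.  ,  0.88]), [(428, 518)])
(array([0.5242, 0.0187, 0.129 ]), array([-0.  ,  0.  , -0.44]), [(593, 755)])
(array([0.521 , 0.0965, 0.09  ]), array([], dtype=float64), [])
(array([0.5169, 0.0964, 0.0969]), array([ 0.  , -0.  , -0.23]), [(645, 818)])
[([211.6, 170.0, 114.9, 20.5], 0.59)]
[([260.8, 302.1, 84.8, 119.0], 0.9)]
tester (array([ 0.5303, -0.0461,  0.1403]), array([ 0.46, -0.35,  5.64]), [(4759, 8948)])
tester (array([ 0.5183,  0.0313, -0.0002]), array([ 0.  ,  0.  , -0.21]), [(8262, 11490)])
tester from bar [0.5278 0.0188]
0 [ 0.5349 -0.0589]
1 [0.5278 0.0188]
2 [0.5207 0.0965]
t 7.92 p [0.6998 0.0356 0.1861] yaw 87.02 w 0.056 F [ 0.5 -0.1  0.2] q6 0.02
```

View pics/t2.png

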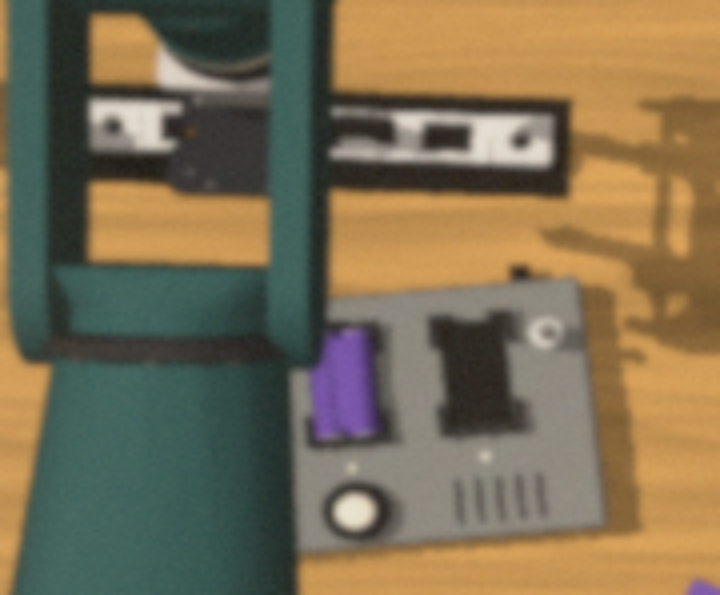

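The bar now lies on the mat, and bay 1 and the empty bay 0 are in clear view at about (345,385) and (475,375). Next is the finished pack in bay 2.

```bash
python3 go.py .5207,.0965,.15,5.25 .5207,.0965,.08,5.25 .5207,.0965,.044,5.25
```

```text
t 7.92 p [0.6998 0.0356 0.1861] yaw 87.02 w 0.056 F [ 0.5 -0.1  0.2] q6 0.02
.5207,.0965,.15,5.25 -> [ 0.0515 -0.1819  0.0369] [-0.2  0.2 81.8]
.5207,.0965,.08,5.25 -> [ 0.0515 -0.1816  0.1069] [-0.2  0.2 81.8]
.5207,.0965,.044,5.25 -> [ 0.0515 -0.1814  0.1429] [-0.2  0.2 81.8]
```

>>> {"fn": "servo_tool", "kwargs": {
  "commands": [0.0515, -0.182, 0.037, 0, 0, 81.8, 0.056, 0.0515, -0.182, 0.037, 0, 0, 81.8, 0.056, 0.0515, -0.182, 0.037, 0, 0, 81.8, 0.056, 0.0515, -0.182, 0.037, 0, 0, 81.8, 0.056, 0.0515, -0.182, 0.037, 0, 0, 81.8, 0.056, 0.0515, -0.182, 0.037, 0, 0, 81.8, 0.056, 0.0515, -0.182, 0.037, 0, 0, 81.8, 0.056, 0.0515, -0.182, 0.037, 0, 0, 81.8, 0.056, 0.0515, -0.182, 0.067, 0, 0, 81.8, 0.056, 0.0515, -0.182, 0.067, 0, 0, 81.8, 0.056]
}}

```text
time: 9.18
tool_pos: [0.5191, 0.0963, 0.1183]
ee_rot: [-3.142, 0.008, 0.091]
wrist_force: [-0.9, 1.2, -0.3]
width: 0.0559
finger_force: 0.0
```

```bash
python3 go.py .5207,.0965,.08,5.25 .5207,.0965,.044,5.25
```

```text
t 9.18 p [0.5191 0.0963 0.1183] yaw 5.22 w 0.0559 F [-0.9  1.2 -0.3] q6 1.56
.5207,.0965,.08,5.25 -> [ 0.0019 -0.      0.0382] [-0.   0.4 -0. ]
.5207,.0965,.044,5.25 -> [ 0.0022 -0.      0.0742] [-0.   0.4 -0. ]
```

>>> {"fn": "servo_tool", "kwargs": {
  "commands": [0.001, 0, 0.03, 0, 0, 0, 0.056, 0.001, 0, 0.06, 0, 0, 0, 0.056, 0.001, 0, 0.0715, 0, 0, 0, 0.056, 0.001, 0, 0.0715, 0, 0, 0, 0.056, 0.001, 0, 0.0715, 0, 0, 0, 0.03, 0.001, 0, 0.0715, 0, 0, 0, 0.03, 0.001, 0, 0.0715, 0, 0, 0, 0.03, 0.001, 0, 0.0715, 0, 0, 0, 0.03]
}}

```text
time: 10.18
tool_pos: [0.5237, 0.0964, 0.0517]
ee_rot: [3.141, -0.003, 0.091]
wrist_force: [-0.3, -1.3, 5.6]
width: 0.0382
finger_force: 30.0
```

```bash
python3 go.py .5207,.0965,.12,5.25 .395,.343,.12,-4 .395,.343,.05,-4 .395,.343,.02,-4
```

```text
t 10.18 p [0.5237 0.0964 0.0517] yaw 5.22 w 0.0382 F [-0.3 -1.3  5.6] q6 1.56
.5207,.0965,.12,5.25 -> [-0.0028 -0.0003 -0.0683] [ 0.  -0.2 -0. ]
.395,.343,.12,-4 -> [-0.1055 -0.2572 -0.0687] [ 0.  -0.2  9.2]
.395,.343,.05,-4 -> [-0.1057 -0.2573  0.0013] [ 0.  -0.2  9.2]
.395,.343,.02,-4 -> [-0.1058 -0.2573  0.0313] [ 0.  -0.2  9.2]
```

>>> {"fn": "servo_tool", "kwargs": {
  "commands": [0, 0, 0, 0, 0, 0, 0.056, 0, 0, 0, 0, 0, 0, 0.056, -0.002, 0, 0.004, 0, 0, 0, 0.056, -0.003, 0, 0.008, 0, 0, 0, 0.056, -0.003, 0, 0.008, 0, 0, 0, 0.056, -0.003, 0, 0.008, 0, 0, 0, 0.056]
}}

```text
time: 10.92
tool_pos: [0.5195, 0.0963, 0.0421]
ee_rot: [3.142, 0.0, 0.091]
wrist_force: [1.0, 0.4, 0.1]
width: 0.0559
finger_force: 0.0
```

```bash
python3 go.py .5207,.0965,.044,5.25
```

```text
t 10.93 p [0.5195 0.0963 0.0421] yaw 5.22 w 0.0559 F [1.  0.4 0.1] q6 1.56
.5207,.0965,.044,5.25 -> [ 0.0012 -0.0001 -0.0019] [ 0.  0. -0.]
```

>>> {"fn": "servo_tool", "kwargs": {
  "commands": [0.001, 0, -0.002, 0, 0, 0, 0.056, 0.001, 0, -0.002, 0, 0, 0, 0.03, 0.001, 0, -0.002, 0, 0, 0, 0.03, 0.001, 0, -0.002, 0, 0, 0, 0.03, 0.001, 0, -0.002, 0, 0, 0, 0.03, 0.001, 0, -0.002, 0, 0, 0, 0.03]
}}

```text
time: 11.68
tool_pos: [0.5207, 0.0964, 0.0443]
ee_rot: [3.141, -0.0, 0.091]
wrist_force: [0.5, 0.3, 1.3]
width: 0.0376
finger_force: 30.0
```

```bash
python3 go.py .5207,.0965,.12,5.25 .395,.343,.12,-4 .395,.343,.05,-4 .395,.343,.02,-4
```

```text
t 11.68 p [0.5207 0.0964 0.0443] yaw 5.22 w 0.0376 F [0.5 0.3 1.3] q6 1.56
.5207,.0965,.12,5.25 -> [ 0.     -0.0001 -0.0757] [ 0. -0. -0.]
.395,.343,.12,-4 -> [-0.1027 -0.257  -0.0757] [ 0.  -0.   9.2]
.395,.343,.05,-4 -> [-0.1027 -0.257  -0.0057] [ 0.  -0.   9.2]
.395,.343,.02,-4 -> [-0.1027 -0.257   0.0243] [ 0.  -0.   9.2]
```

>>> {"fn": "servo_tool", "kwargs": {
  "commands": [0, 0, -0.03, 0, 0, 0, 0.03, 0, 0, -0.065, 0, 0, 0, 0.03, -0.02, -0.05, -0.075, 0, 0, 2, 0.03, -0.04, -0.1, -0.075, 0, 0, 4, 0.03, -0.06, -0.15, -0.075, 0, 0, 6, 0.03, -0.08, -0.2, -0.075, 0, 0, 8, 0.03, -0.103, -0.257, -0.06, 0, 0, 9.2, 0.03, -0.103, -0.257, -0.03, 0, 0, 9.2, 0.03, -0.103, -0.257, 0, 0, 0, 9.2, 0.03, -0.103, -0.257, 0, 0, 0, 9.2, 0.03]
}}

```text
time: 12.92
tool_pos: [0.3921, 0.3416, 0.041]
ee_rot: [3.137, 0.006, -0.069]
wrist_force: [0.5, 0.3, -1.2]
width: 0.0377
finger_force: 30.0
```

```bash
python3 go.py .395,.343,.02,-4; python3 -c "
from h import *
s=snapshot('scene');cv2.imwrite('pics/s3.png',s['img'])"
```

```text
t 12.93 p [0.3921 0.3416 0.041 ] yaw -3.95 w 0.0377 F [ 0.5  0.3 -1.2] q6 2.25
.395,.343,.02,-4 -> [ 0.0029 -0.0017  0.021 ] [0.3 0.3 0.1]
```

View pics/s3.png

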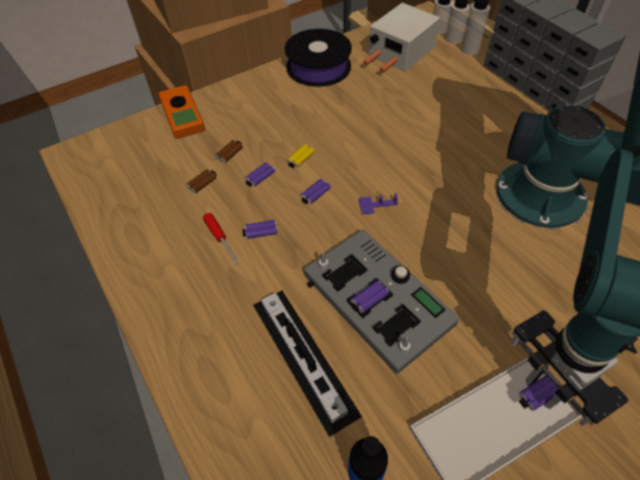

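The pack hangs over the tray's near end at about (540,392). Bays 0 and 2 are empty, and the fresh packs have not moved. I'll lower it and release.

>>> {"fn": "servo_tool", "kwargs": {
  "commands": [0, 0, 0.012, 0, 0, 0, 0.03, 0, 0, 0.023, 0, 0, 0, 0.03, 0, 0, 0.024, 0, 0, 0, 0.03, 0, 0, 0.024, 0, 0, 0, 0.056, 0, 0, 0.024, 0, 0, 0, 0.056, 0, 0, 0.024, 0, 0, 0, 0.056]
}}

```text
time: 13.72
tool_pos: [0.395, 0.3432, 0.0208]
ee_rot: [-3.141, -0.001, -0.069]
wrist_force: [-0.3, 0.2, 0.4]
width: 0.0559
finger_force: 0.0
```

```bash
python3 go.py .395,.343,.12,-4 .5278,.0188,.12,5.25 .5278,.0188,.06,5.25
```

```text
t 13.72 p [0.395  0.3432 0.0208] yaw -3.98 w 0.0559 F [-0.3  0.2  0.4] q6 2.25
.395,.343,.12,-4 -> [ 0.0001  0.0002 -0.0992] [-0.  -0.1  0. ]
.5278,.0188,.12,5.25 -> [ 0.155   0.3144 -0.0993] [-0.  -0.1 -9.2]
.5278,.0188,.06,5.25 -> [ 0.155   0.3144 -0.0393] [-0.  -0.1 -9.2]
```

>>> {"fn": "servo_tool", "kwargs": {
  "commands": [0, 0, -0.045, 0, 0, 0, 0.056, 0, 0, -0.095, 0, 0, 0, 0.056, 0.02, 0.045, -0.099, 0, 0, -2, 0.056, 0.045, 0.095, -0.099, 0, 0, -5, 0.056, 0.07, 0.145, -0.099, 0, 0, -7, 0.056, 0.095, 0.195, -0.099, 0, 0, -9.2, 0.056, 0.12, 0.245, -0.099, 0, 0, -9.2, 0.056, 0.14, 0.29, -0.099, 0, 0, -9.2, 0.056, 0.155, 0.3144, -0.099, 0, 0, -9.2, 0.056, 0.155, 0.3144, -0.09, 0, 0, -9.2, 0.056]
}}

```text
time: 14.98
tool_pos: [0.5288, 0.0168, 0.111]
ee_rot: [3.141, -0.002, 0.088]
wrist_force: [-1.2, 0.5, -0.2]
width: 0.0559
finger_force: 0.0
```

>>> {"fn": "servo_tool", "kwargs": {
  "commands": [0, 0, 0.025, 0, 0, 0, 0.056, 0, 0, 0.045, 0, 0, 0, 0.056, 0, 0, 0.045, 0, 0, 0, 0.056, 0, 0, 0.045, 0, 0, 0, 0.056]
}}

```text
time: 15.48
tool_pos: [0.5276, 0.0194, 0.0659]
ee_rot: [-3.142, -0.001, 0.092]
wrist_force: [-0.3, -1.4, 0.6]
width: 0.0562
finger_force: 0.0
```

```bash
python3 go.py .5275,.0188,.044,5.25
```

```text
t 15.47 p [0.5276 0.0194 0.0659] yaw 5.28 w 0.0562 F [-0.3 -1.4  0.6] q6 1.41
.5275,.0188,.044,5.25 -> [-0.0002  0.0006  0.0219] [-0. -0.  0.]
```

>>> {"fn": "servo_tool", "kwargs": {
  "commands": [0, 0.0005, 0.012, 0, 0, 0, 0.056, 0, 0.0005, 0.022, 0, 0, 0, 0.056, 0, 0.0005, 0.022, 0, 0, 0, 0.056, 0, 0.0005, 0.022, 0, 0, 0, 0.056, 0, 0.0005, 0.022, 0, 0, 0, 0.03, 0, 0.0005, 0.022, 0, 0, 0, 0.03, 0, 0.0005, 0.022, 0, 0, 0, 0.03, 0, 0.0005, 0.022, 0, 0, 0, 0.03]
}}

```text
time: 16.48
tool_pos: [0.5277, 0.0179, 0.0435]
ee_rot: [3.141, -0.0, 0.091]
wrist_force: [0.3, -0.7, 0.4]
width: 0.0379
finger_force: 30.0
```

```bash
python3 go.py .5275,.0188,.12,5.25 .481,.334,.12,-4 .481,.334,.02,-4
```

```text
t 16.48 p [0.5277 0.0179 0.0435] yaw 5.22 w 0.0379 F [ 0.3 -0.7  0.4] q6 1.41
.5275,.0188,.12,5.25 -> [-0.0001 -0.0009 -0.0765] [ 0. -0. -0.]
.481,.334,.12,-4 -> [-0.0177 -0.319  -0.0766] [ 0.  -0.   9.2]
.481,.334,.02,-4 -> [-0.0178 -0.319   0.0234] [ 0.  -0.   9.2]
```

>>> {"fn": "servo_tool", "kwargs": {
  "commands": [0, 0, -0.03, 0, 0, 0, 0.03, 0, 0, -0.065, 0, 0, 0, 0.03, -0.002, -0.045, -0.077, 0, 0, 2, 0.03, -0.004, -0.095, -0.077, 0, 0, 4, 0.03, -0.006, -0.145, -0.077, 0, 0, 6, 0.03, -0.008, -0.195, -0.077, 0, 0, 8, 0.03, -0.011, -0.245, -0.077, 0, 0, 9.2, 0.03, -0.013, -0.29, -0.077, 0, 0, 9.2, 0.03, -0.013, -0.319, -0.06, 0, 0, 9.2, 0.03, -0.013, -0.319, -0.03, 0, 0, 9.2, 0.03]
}}

```text
time: 17.73
tool_pos: [0.4856, 0.3375, 0.0737]
ee_rot: [-3.139, -0.002, -0.066]
wrist_force: [-0.3, 0.8, -0.9]
width: 0.0376
finger_force: 30.0
```

>>> {"fn": "servo_tool", "kwargs": {
  "commands": [0, 0, 0.025, 0, 0, 0, 0.03, 0, 0, 0.045, 0, 0, 0, 0.03, 0, 0, 0.053, 0, 0, 0, 0.03, 0, 0, 0.053, 0, 0, 0, 0.03]
}}

```text
time: 18.23
tool_pos: [0.4853, 0.3344, 0.0198]
ee_rot: [3.141, 0.001, -0.069]
wrist_force: [0.2, 1.0, -0.6]
width: 0.0377
finger_force: 30.0
```

```bash
python3 go.py .485,.334,.02,-4
```

```text
t 18.23 p [0.4853 0.3344 0.0198] yaw -3.98 w 0.0377 F [ 0.2  1.  -0.6] q6 2.15
.485,.334,.02,-4 -> [-0.0002  0.0005 -0.0002] [0.  0.1 0. ]
```

>>> {"fn": "servo_tool", "kwargs": {
  "commands": [0, 0, 0.001, 0, 0, 0, 0.056, 0, 0, 0.001, 0, 0, 0, 0.056, 0, 0, -0.04, 0, 0, 0, 0.056, 0, 0, -0.09, 0, 0, 0, 0.056, 0, 0, -0.1, 0, 0, 0, 0.056, 0, 0, -0.1, 0, 0, 0, 0.056]
}}

```text
time: 18.98
tool_pos: [0.4861, 0.3349, 0.1214]
ee_rot: [-3.14, -0.002, -0.069]
wrist_force: [-0.6, 0.6, -0.6]
width: 0.0559
finger_force: 0.0
```

```bash
python3 - <<'E'
from h import *
np.set_printoptions(precision=4,suppress=True)
t=snapshot("top");s=snapshot("scene")
for p in[(.4505,-.3045,.26),(.536,-.428,.23),(.619,-.276,-.38)]: print(fitpack(p,0,[t]),fitpack(p,0,[s])[0])
for p in[(.395,.343,-.07),(.485,.334,-.07)]: print("tray",fitpack(p,.004,[t])[0],fitpack(p,.004,[s]))
print("top purple",[(np.round(c[0]),c[2]) for c in purple(t)])
cv2.imwrite("pics/s4.png",cv2.resize(s["img"][330:480,400:600],None,fx=4,fy=4))
# bay floors dark (top)
g=cv2.cvtColor(t["img"],cv2.COLOR_BGR2GRAY)
for p in((.5349,-.0589),(.5278,.0188),(.5207,.0965)):
    u=w2pix(t,[*p,.03]).round().astype(int);m=np.zeros_like(g);m[u[1]-22:u[1]+23,u[0]-15:u[0]+16]=1
    m&=(g<60);print("bay",p,u,pix2w(t,desc(m)[0],.03)[:2],m.sum())
E
python3 go.py .450,-.3045,.12,15
```

```text
(array([ 0.4504, -0.3045,  0.2612]), array([ 0.  ,  0.  , -0.17]), [(394, 516)]) [ 0.445  -0.3061  0.2527]
(array([ 0.5348, -0.4304,  0.2287]), array([-0.,  0.,  0.]), [(399, 532)]) [ 0.5297 -0.4321  0.3278]
(array([ 0.6181, -0.2766, -0.3738]), array([-0.  ,  0.  , -0.09]), [(393, 502)]) [ 0.6164 -0.2769 -0.3753]
tray [ 0.3958  0.3441 -0.075 ] (array([ 0.3909,  0.34  , -0.1004]), array([ 0.01,  0.01, -7.75]), [(78, 966)])
tray [ 0.485  0.334 -0.07 ] (array([ 0.4835,  0.3368, -0.0733]), array([ 0.  , -0.  , -0.07]), [(769, 1031)])
top purple [(array([400., 212.]), np.int32(393)), (array([465., 246.]), np.int32(399)), (array([412., 282.]), np.int32(394)), (array([139., 307.]), np.int32(379)), (array([367., 321.]), np.int32(367)), (array([570., 392.]), np.int32(209))]
bay (0.5349, -0.0589) [308 247] [ 0.5338 -0.0593] 538
bay (0.5278, 0.0188) [275 250] [0.5268 0.0184] 545
bay (0.5207, 0.0965) [242 253] [0.5199 0.096 ] 555
t 19.07 p [0.4847 0.3341 0.1185] yaw -3.98 w 0.0559 F [ 0.6  0.2 -0.7] q6 2.15
.450,-.3045,.12,15 -> [ 9.700e-03  6.395e-01 -5.000e-04] [  0.1   0.1 -19. ]
```

View pics/s4.png

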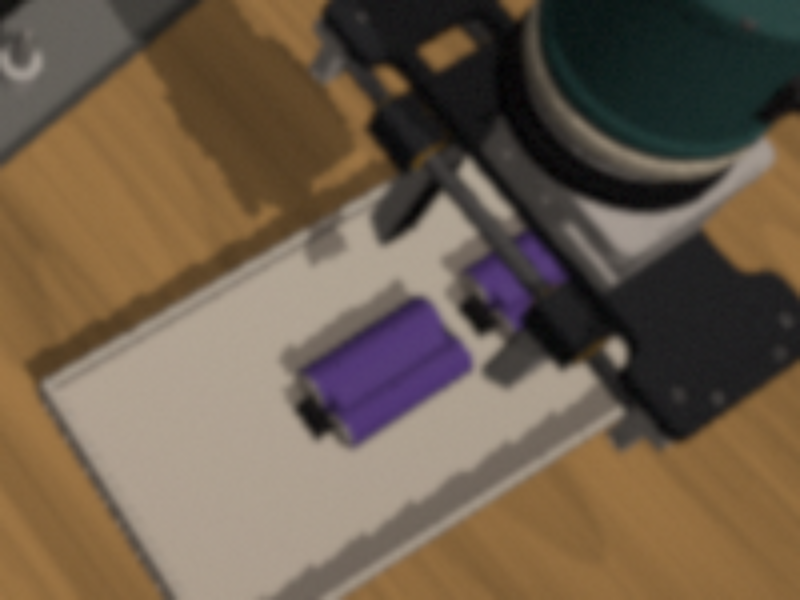

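Both finished packs lie flat in the tray, at about (385,370) and (515,280) in the crop. The fresh packs are unmoved, and the bay centres agree with the frame I took from the bar. Next, fresh pack A.

>>> {"fn": "servo_tool", "kwargs": {
  "commands": [0.001, 0.06, 0, 0, 0, -2, 0.056, 0.002, 0.12, 0, 0, 0, -4, 0.056, 0.003, 0.18, 0, 0, 0, -6, 0.056, 0.004, 0.24, 0, 0, 0, -8, 0.056, 0.005, 0.3, 0, 0, 0, -10, 0.056, 0.006, 0.36, 0, 0, 0, -12, 0.056, 0.007, 0.42, 0, 0, 0, -14, 0.056, 0.008, 0.48, 0, 0, 0, -16, 0.056, 0.009, 0.54, 0, 0, 0, -18, 0.056, 0.01, 0.6, 0, 0, 0, -19, 0.056]
}}

```text
time: 20.32
tool_pos: [0.4525, -0.2658, 0.118]
ee_rot: [-3.138, 0.002, 0.263]
wrist_force: [-0.3, 0.5, -0.1]
width: 0.056
finger_force: 0.0
```

>>> {"fn": "servo_tool", "kwargs": {
  "commands": [-0.013, 0.038, 0, 0, 0, 0, 0.06, -0.013, 0.038, 0.02, 0, 0, 0, 0.06, -0.013, 0.038, 0.06, 0, 0, 0, 0.06, -0.013, 0.038, 0.06, 0, 0, 0, 0.06, -0.013, 0.038, 0.06, 0, 0, 0, 0.06]
}}

```text
time: 20.95
tool_pos: [0.4511, -0.3045, 0.0602]
ee_rot: [-3.141, 0.001, 0.262]
wrist_force: [0.0, -1.1, 0.3]
width: 0.0599
finger_force: 0.0
```

```bash
python3 go.py .450,-.3045,.014,15
```

```text
t 20.95 p [ 0.4511 -0.3045  0.0602] yaw 15.03 w 0.0599 F [ 0.  -1.1  0.3] q6 0.61
.450,-.3045,.014,15 -> [-0.0011 -0.0003  0.0462] [-0.  0.  0.]
```

>>> {"fn": "servo_tool", "kwargs": {
  "commands": [-0.001, 0, 0.025, 0, 0, 0, 0.06, -0.001, 0, 0.046, 0, 0, 0, 0.06, -0.001, 0, 0.046, 0, 0, 0, 0.06, -0.001, 0, 0.046, 0, 0, 0, 0.06, -0.001, 0, 0.046, 0, 0, 0, 0.03, -0.001, 0, 0.046, 0, 0, 0, 0.03, -0.001, 0, 0.046, 0, 0, 0, 0.03, -0.001, 0, 0.046, 0, 0, 0, 0.03]
}}

```text
time: 21.95
tool_pos: [0.4506, -0.3054, 0.015]
ee_rot: [3.14, -0.001, 0.262]
wrist_force: [-0.8, -0.6, 3.4]
width: 0.0378
finger_force: 30.0
```

```bash
python3 go.py .450,-.3045,.12,15 .5349,-.0589,.12,5.25 .5349,-.0589,.06,5.25
```

```text
t 21.95 p [ 0.4506 -0.3054  0.015 ] yaw 15.02 w 0.0378 F [-0.8 -0.6  3.4] q6 0.61
.450,-.3045,.12,15 -> [-0.0003 -0.0009 -0.105 ] [ 0.1 -0.   0. ]
.5349,-.0589,.12,5.25 -> [ 0.1453 -0.2161 -0.1051] [ 0.1 -0.   9.8]
.5349,-.0589,.06,5.25 -> [ 0.1453 -0.2162 -0.0451] [ 0.1 -0.   9.8]
```

>>> {"fn": "servo_tool", "kwargs": {
  "commands": [0, 0, -0.03, 0, 0, 0, 0.03, 0, 0, -0.07, 0, 0, 0, 0.03, 0.02, -0.03, -0.1, 0, 0, 2, 0.03, 0.045, -0.07, -0.105, 0, 0, 4, 0.03, 0.075, -0.11, -0.105, 0, 0, 6, 0.03, 0.105, -0.155, -0.105, 0, 0, 8, 0.03, 0.13, -0.195, -0.105, 0, 0, 9.8, 0.03, 0.1453, -0.2161, -0.095, 0, 0, 9.8, 0.03, 0.1453, -0.2161, -0.085, 0, 0, 9.8, 0.03, 0.1453, -0.2161, -0.08, 0, 0, 9.8, 0.03]
}}

```text
time: 23.2
tool_pos: [0.5336, -0.0591, 0.0928]
ee_rot: [3.142, 0.003, 0.091]
wrist_force: [-0.0, -0.2, -1.1]
width: 0.0374
finger_force: 30.0
```

>>> {"fn": "servo_tool", "kwargs": {
  "commands": [0, 0, 0.01, 0, 0, 0, 0.03, 0, 0, 0.02, 0, 0, 0, 0.03, 0, 0, 0.02, 0, 0, 0, 0.03, 0, 0, 0.02, 0, 0, 0, 0.03]
}}

```text
time: 23.7
tool_pos: [0.5347, -0.0589, 0.0744]
ee_rot: [3.141, -0.0, 0.091]
wrist_force: [0.4, -0.6, 0.1]
width: 0.0378
finger_force: 30.0
```

```bash
python3 - <<'E'
from h import *
np.set_printoptions(precision=4,suppress=True)
t=snapshot("top");s=snapshot("scene");p=robot.get_obs()["tool_pos"]
for sh in(t,s): print(fitpack((p[0],p[1],.09),p[2]-.0145,[sh]))
cv2.imwrite("pics/x5.png",cv2.resize(s["img"][220:380,280:480],None,fx=4,fy=3.75))
E
python3 go.py .5349,-.0589,.06,5.25 .5349,-.0589,.046,5.25
```

```text
(array([ 0.5349, -0.0588,  0.09  ]), array([], dtype=float64), [])
(array([ 0.5456, -0.0581,  0.0895]), array([-0.04, -0.01,  5.65]), [(291, 745)])
t 23.8 p [ 0.5349 -0.0588  0.0748] yaw 5.21 w 0.0377 F [ 0.8  0.4 -0.3] q6 1.27
.5349,-.0589,.06,5.25 -> [-0.0001  0.0001  0.0148] [ 0.  -0.1 -0. ]
.5349,-.0589,.046,5.25 -> [-0.0001  0.0001  0.0288] [ 0.  -0.1 -0. ]
```

View pics/x5.png

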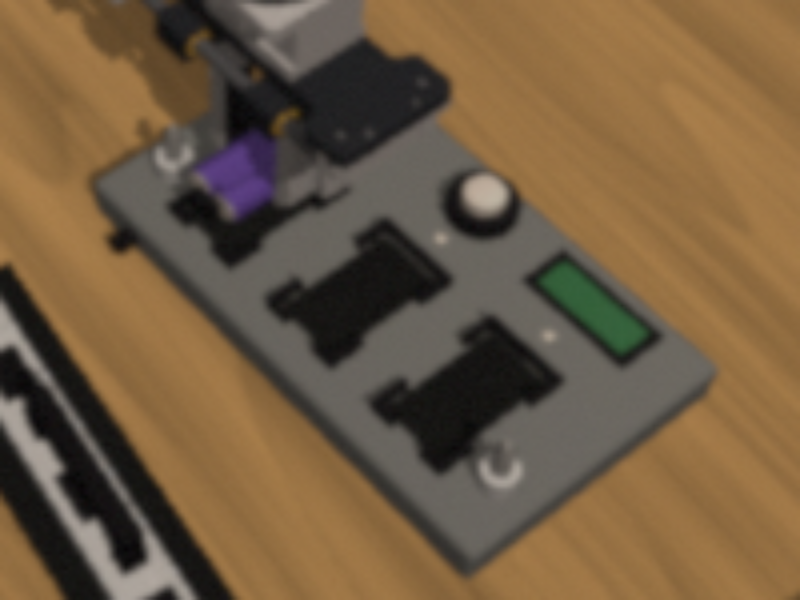

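The pack hangs square above bay 0 with its plug towards the notch, at about (235,175) in the crop. I'll lower it in.

>>> {"fn": "servo_tool", "kwargs": {
  "commands": [0, 0, 0.008, 0, 0, 0, 0.03, 0, 0, 0.016, 0, 0, 0, 0.03, 0, 0, 0.022, 0, 0, 0, 0.03, 0, 0, 0.028, 0, 0, 0, 0.03, 0, 0, 0.0295, 0, 0, 0, 0.03, 0, 0, 0.0295, 0, 0, 0, 0.03]
}}

```text
time: 24.55
tool_pos: [0.5345, -0.0589, 0.045]
ee_rot: [3.141, 0.0, 0.091]
wrist_force: [-1.5, -1.2, 2.4]
width: 0.0376
finger_force: 30.0
```

>>> {"fn": "servo_tool", "kwargs": {
  "commands": [0, 0, 0, 0, 0, 0, 0.046, 0, 0, 0, 0, 0, 0, 0.046, 0, 0, -0.02, 0, 0, 0, 0.046, 0, 0, -0.05, 0, 0, 0, 0.05, 0, 0, -0.075, 0, 0, 0, 0.06, 0, 0, -0.075, 0, 0, 0, 0.06]
}}

```text
time: 25.3
tool_pos: [0.5362, -0.0588, 0.1221]
ee_rot: [3.14, -0.005, 0.091]
wrist_force: [1.3, -0.8, -0.7]
width: 0.0599
finger_force: 0.0
```

```bash
python3 - <<'E'
from h import *
np.set_printoptions(precision=4,suppress=True)
t=snapshot("top");s=snapshot("scene")
for p in[(.5348,-.4304,.23),(.618,-.2766,-.38)]: print(fitpack(p,0,[t]),fitpack(p,0,[s])[0])
print([np.round(c[0]) for c in purple(t)])
E
python3 go.py .618,-.2766,.12,-21.4
```

```text
(array([ 0.5347, -0.4304,  0.2299]), array([0.  , 0.  , 0.04]), [(401, 532)]) [ 0.5296 -0.4322  0.2369]
(array([ 0.618 , -0.2766, -0.3801]), array([ 0.  , -0.  , -0.07]), [(394, 501)]) [ 0.6163 -0.2769 -0.3841]
[array([400., 212.]), array([465., 246.]), array([143., 268.]), array([307., 259.]), array([139., 307.]), array([368., 321.]), array([571., 392.])]
t 25.4 p [ 0.5342 -0.0584  0.119 ] yaw 5.23 w 0.0597 F [ 0.3 -0.  -0.9] q6 1.27
.618,-.2766,.12,-21.4 -> [ 0.0636  0.2249 -0.0011] [-0.   0.  26.6]
```

>>> {"fn": "servo_tool", "kwargs": {
  "commands": [0.012, 0.045, 0, 0, 0, 5, 0.06, 0.026, 0.095, 0, 0, 0, 11, 0.06, 0.04, 0.145, 0, 0, 0, 18, 0.06, 0.055, 0.19, 0, 0, 0, 24, 0.06, 0.0636, 0.2249, 0, 0, 0, 26.7, 0.06, 0.0636, 0.2249, 0.03, 0, 0, 26.7, 0.06, 0.0636, 0.2249, 0.06, 0, 0, 26.7, 0.06, 0.0636, 0.2249, 0.06, 0, 0, 26.7, 0.06, 0.0636, 0.2249, 0.06, 0, 0, 26.7, 0.06]
}}

```text
time: 26.52
tool_pos: [0.6184, -0.2767, 0.0597]
ee_rot: [-3.142, 0.0, -0.375]
wrist_force: [0.3, -0.1, 0.7]
width: 0.06
finger_force: 0.0
```

```bash
python3 go.py .618,-.2766,.014,-21.5
```

```text
t 26.52 p [ 0.6184 -0.2767  0.0597] yaw -21.47 w 0.06 F [ 0.3 -0.1  0.7] q6 1.44
.618,-.2766,.014,-21.5 -> [-0.0004  0.0001  0.0457] [-0.  0.  0.]
```

>>> {"fn": "servo_tool", "kwargs": {
  "commands": [0, 0, 0.025, 0, 0, 0, 0.06, 0, 0, 0.0455, 0, 0, 0, 0.06, 0, 0, 0.0455, 0, 0, 0, 0.06, 0, 0, 0.0455, 0, 0, 0, 0.06, 0, 0, 0.0455, 0, 0, 0, 0.03, 0, 0, 0.0455, 0, 0, 0, 0.03, 0, 0, 0.0455, 0, 0, 0, 0.03, 0, 0, 0.0455, 0, 0, 0, 0.03]
}}

```text
time: 27.52
tool_pos: [0.6186, -0.2772, 0.015]
ee_rot: [3.141, -0.001, -0.375]
wrist_force: [-0.0, -1.8, 2.4]
width: 0.0377
finger_force: 30.0
```

```bash
python3 go.py .618,-.2766,.12,-21.4 .5278,.0188,.12,5.25 .5278,.0188,.08,5.25
```

```text
t 27.52 p [ 0.6186 -0.2772  0.015 ] yaw -21.48 w 0.0377 F [-0.  -1.8  2.4] q6 1.44
.618,-.2766,.12,-21.4 -> [-0.0007 -0.0003 -0.105 ] [ 0.  -0.1 -0.1]
.5278,.0188,.12,5.25 -> [-0.1928 -0.2422 -0.1054] [  0.1  -0.1 -26.7]
.5278,.0188,.08,5.25 -> [-0.1928 -0.2422 -0.0654] [  0.1  -0.1 -26.7]
```

>>> {"fn": "servo_tool", "kwargs": {
  "commands": [0, 0, -0.03, 0, 0, 0, 0.03, 0, 0, -0.07, 0, 0, 0, 0.03, -0.02, -0.025, -0.1, 0, 0, -3, 0.03, -0.053, -0.066, -0.105, 0, 0, -9, 0.03, -0.088, -0.11, -0.105, 0, 0, -15, 0.03, -0.123, -0.154, -0.105, 0, 0, -21, 0.03, -0.158, -0.198, -0.105, 0, 0, -26.7, 0.03, -0.185, -0.232, -0.105, 0, 0, -26.7, 0.03, -0.1928, -0.2422, -0.1, 0, 0, -26.7, 0.03, -0.1928, -0.2422, -0.09, 0, 0, -26.7, 0.03]
}}

```text
time: 28.78
tool_pos: [0.5278, 0.0194, 0.1041]
ee_rot: [3.141, -0.001, 0.092]
wrist_force: [0.6, 0.8, -1.1]
width: 0.0379
finger_force: 30.0
```

>>> {"fn": "servo_tool", "kwargs": {
  "commands": [0, 0, 0.015, 0, 0, 0, 0.03, 0, 0, 0.03, 0, 0, 0, 0.03, 0, 0, 0.03, 0, 0, 0, 0.03, 0, 0, 0.03, 0, 0, 0, 0.03]
}}

```text
time: 29.28
tool_pos: [0.5279, 0.0187, 0.0741]
ee_rot: [3.142, 0.0, 0.09]
wrist_force: [-0.0, 0.5, 0.3]
width: 0.0377
finger_force: 30.0
```

```bash
python3 - <<'E'
from h import *
np.set_printoptions(precision=4,suppress=True)
s=snapshot("scene");p=robot.get_obs()["tool_pos"]
print(fitpack((p[0],p[1],.09),p[2]-.0145,[s]))
E
python3 go.py .5280,.0188,.045,5.25
```

```text
(array([0.5382, 0.0202, 0.0705]), array([0.  , 0.  , 6.38]), [(316, 805)])
t 29.32 p [0.5282 0.0188 0.0747] yaw 5.19 w 0.0377 F [ 0.5  0.7 -0.2] q6 1.41
.5280,.0188,.045,5.25 -> [-0.0002 -0.      0.0297] [ 0.  -0.1 -0.1]
```

>>> {"fn": "servo_tool", "kwargs": {
  "commands": [0, 0, 0.008, 0, 0, 0, 0.03, 0, 0, 0.016, 0, 0, 0, 0.03, 0, 0, 0.022, 0, 0, 0, 0.03, 0, 0, 0.028, 0, 0, 0, 0.03, 0, 0, 0.0298, 0, 0, 0, 0.03, 0, 0, 0.0298, 0, 0, 0, 0.03]
}}

```text
time: 30.08
tool_pos: [0.5275, 0.0189, 0.0449]
ee_rot: [3.141, 0.0, 0.091]
wrist_force: [-2.1, -1.3, 3.8]
width: 0.0379
finger_force: 30.0
```

>>> {"fn": "servo_tool", "kwargs": {
  "commands": [0, 0, 0, 0, 0, 0, 0.05, 0, 0, 0, 0, 0, 0, 0.05, 0, 0, -0.02, 0, 0, 0, 0.05, 0, 0, -0.05, 0, 0, 0, 0.05, 0, 0, -0.075, 0, 0, 0, 0.06, 0, 0, -0.075, 0, 0, 0, 0.06]
}}

```text
time: 30.82
tool_pos: [0.5293, 0.0192, 0.1217]
ee_rot: [3.141, -0.005, 0.091]
wrist_force: [-0.2, 0.5, -0.7]
width: 0.0597
finger_force: 0.0
```

```bash
python3 - <<'E'
from h import *
np.set_printoptions(precision=4,suppress=True)
t=snapshot("top");s=snapshot("scene")
print([np.round(c[0]) for c in purple(t)])
for p in[(.5348,-.4304,.23)]: print(fitpack(p,0,[t]),fitpack(p,0,[s])[0])
E
python3 go.py .5347,-.4304,.12,13.2
```

```text
[array([311., 248.]), array([465., 246.]), array([143., 268.]), array([139., 307.]), array([367., 321.]), array([571., 392.])]
(array([ 0.5345, -0.4305,  0.2299]), array([ 0.  , -0.  ,  0.05]), [(400, 532)]) [ 0.5297 -0.4321  0.2572]
t 30.93 p [0.5273 0.0193 0.1186] yaw 5.22 w 0.0599 F [-0.4  0.1  0. ] q6 1.41
.5347,-.4304,.12,13.2 -> [-0.0336  0.4485 -0.0015] [-0.  0. -8.]
```

>>> {"fn": "servo_tool", "kwargs": {
  "commands": [-0.004, 0.055, 0, 0, 0, -1, 0.06, -0.008, 0.113, 0, 0, 0, -2, 0.06, -0.012, 0.171, 0, 0, 0, -3, 0.06, -0.017, 0.229, 0, 0, 0, -4, 0.06, -0.021, 0.287, 0, 0, 0, -5, 0.06, -0.025, 0.345, 0, 0, 0, -7, 0.06, -0.03, 0.403, 0, 0, 0, -8, 0.06, -0.0336, 0.4485, 0, 0, 0, -8, 0.06, -0.0336, 0.4485, 0.02, 0, 0, -8, 0.06, -0.0336, 0.4485, 0.04, 0, 0, -8, 0.06]
}}

```text
time: 32.17
tool_pos: [0.5342, -0.429, 0.0761]
ee_rot: [-3.138, 0.002, 0.231]
wrist_force: [0.5, 0.5, -1.1]
width: 0.0602
finger_force: 0.0
```

>>> {"fn": "servo_tool", "kwargs": {
  "commands": [0, 0, 0.02, 0, 0, 0, 0.06, 0, 0, 0.02, 0, 0, 0, 0.06, 0, 0, 0.02, 0, 0, 0, 0.06]
}}

```text
time: 32.55
tool_pos: [0.5355, -0.4299, 0.06]
ee_rot: [3.141, -0.0, 0.232]
wrist_force: [-0.2, 0.9, -0.5]
width: 0.0597
finger_force: 0.0
```

```bash
python3 - <<'E'
from h import *
np.set_printoptions(precision=4,suppress=True)
t=snapshot("top");s=snapshot("scene")
print("top",[np.round(c[0]) for c in purple(t)])
print("sc",[(np.round(c[0]),c[2]) for c in purple(s)],w2pix(s,[.5347,-.4304,.01]))
cv2.imwrite("pics/s6.png",s["img"])
for p in((.5278,.0188,.09),(.5349,-.0589,.09)):print(fitpack(p,.03,[t]),fitpack(p,.03,[s]))
E
python3 go.py .5347,-.4304,.0145,13.2
```

```text
top [array([308., 246.]), array([274., 250.]), array([143., 268.]), array([139., 307.]), array([367., 321.]), array([571., 392.])]
sc [(array([321.,  74.]), np.int32(492)), (array([259., 175.]), np.int32(237)), (array([374., 204.]), np.int32(330)), (array([347., 270.]), np.int32(529)), (array([372., 296.]), np.int32(578)), (array([537., 397.]), np.int32(707)), (array([497., 422.]), np.int32(766))] [259.1308 174.2001]
(array([0.5271, 0.0201, 0.093 ]), array([-0.  ,  0.  , -0.17]), [(464, 516)]) (array([0.5229, 0.0205, 0.1819]), array([-0.12,  0.16, -1.06]), [(578, 753)])
(array([ 0.5345, -0.0577,  0.095 ]), array([-0.  , -0.  , -0.04]), [(456, 505)]) (array([ 0.5297, -0.0574,  0.1188]), array([ 0.  , -0.  , -0.48]), [(529, 703)])
t 32.65 p [ 0.5358 -0.4306  0.0611] yaw 13.26 w 0.0601 F [ 0.5 -0.5 -0.3] q6 0.58
.5347,-.4304,.0145,13.2 -> [-0.0011 -0.0006  0.0466] [ 0.1 -0.1  0.1]
```

View pics/s6.png

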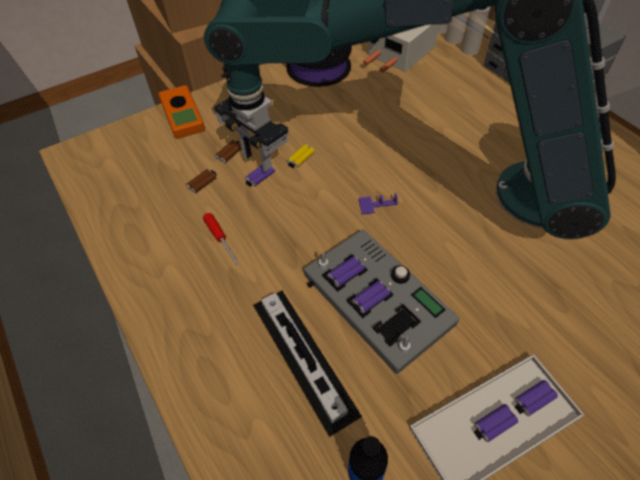

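The packs in bays 0 and 1 are seated at about (346,270) and (372,296), and the gripper is above the third pack at (259,175). I'll grasp it.

>>> {"fn": "servo_tool", "kwargs": {
  "commands": [-0.001, 0, 0.025, 0, 0, 0, 0.06, -0.001, 0, 0.046, 0, 0, 0, 0.06, -0.001, 0, 0.046, 0, 0, 0, 0.06, -0.001, 0, 0.046, 0, 0, 0, 0.06, -0.001, 0, 0.046, 0, 0, 0, 0.03, -0.001, 0, 0.046, 0, 0, 0, 0.03, -0.001, 0, 0.046, 0, 0, 0, 0.03, -0.001, 0, 0.046, 0, 0, 0, 0.03]
}}

```text
time: 33.65
tool_pos: [0.5341, -0.431, 0.0138]
ee_rot: [3.141, -0.0, 0.231]
wrist_force: [-1.1, -0.0, 0.2]
width: 0.0373
finger_force: 30.0
```

```bash
python3 go.py .5345,-.4304,.12,13.2 .5207,.0965,.12,5.25 .5207,.0965,.075,5.25
```

```text
t 33.65 p [ 0.5341 -0.431   0.0138] yaw 13.22 w 0.0373 F [-1.1 -0.   0.2] q6 0.58
.5345,-.4304,.12,13.2 -> [ 0.0005 -0.0004 -0.1062] [ 0. -0.  0.]
.5207,.0965,.12,5.25 -> [ 0.1076 -0.5165 -0.1065] [ 0. -0.  8.]
.5207,.0965,.075,5.25 -> [ 0.1075 -0.5165 -0.0615] [ 0. -0.  8.]
```

>>> {"fn": "servo_tool", "kwargs": {
  "commands": [0, 0, -0.03, 0, 0, 0, 0.03, 0, 0, -0.07, 0, 0, 0, 0.03, 0.008, -0.04, -0.1, 0, 0, 1, 0.03, 0.02, -0.095, -0.1065, 0, 0, 2, 0.03, 0.032, -0.152, -0.1065, 0, 0, 3, 0.03, 0.044, -0.21, -0.1065, 0, 0, 4, 0.03, 0.056, -0.267, -0.1065, 0, 0, 5, 0.03, 0.068, -0.325, -0.1065, 0, 0, 6, 0.03, 0.08, -0.382, -0.1065, 0, 0, 7, 0.03, 0.092, -0.44, -0.1065, 0, 0, 8, 0.03]
}}

```text
time: 34.9
tool_pos: [0.5224, 0.0205, 0.1198]
ee_rot: [-3.142, 0.0, 0.09]
wrist_force: [0.9, 0.1, -1.4]
width: 0.0378
finger_force: 30.0
```

>>> {"fn": "servo_tool", "kwargs": {
  "commands": [0.005, -0.045, 0, 0, 0, 0, 0.03, 0.005, -0.077, 0, 0, 0, 0, 0.03, 0.005, -0.077, 0.02, 0, 0, 0, 0.03, 0.005, -0.077, 0.045, 0, 0, 0, 0.03, 0.005, -0.077, 0.045, 0, 0, 0, 0.03, 0.005, -0.077, 0.045, 0, 0, 0, 0.03]
}}

```text
time: 35.65
tool_pos: [0.5213, 0.0957, 0.0756]
ee_rot: [3.142, -0.001, 0.091]
wrist_force: [-0.4, -0.1, -1.1]
width: 0.0371
finger_force: 30.0
```

```bash
python3 - <<'E'
from h import *
np.set_printoptions(precision=4,suppress=True)
s=snapshot("scene");p=robot.get_obs()["tool_pos"]
print(fitpack((p[0],p[1],.09),p[2]-.0145,[s]))
E
python3 go.py .5207,.0965,.0445,5.25
```

```text
(array([0.5306, 0.097 , 0.5921]), array([0.06, 0.02, 1.16]), [(381, 806)])
t 35.7 p [0.5217 0.0957 0.0762] yaw 5.21 w 0.0375 F [ 0.9  0.3 -0.7] q6 1.55
.5207,.0965,.0445,5.25 -> [-0.001  -0.0009  0.0317] [ 0.  -0.1 -0. ]
```

>>> {"fn": "servo_tool", "kwargs": {
  "commands": [-0.001, -0.0009, 0.008, 0, 0, 0, 0.03, -0.001, -0.0009, 0.016, 0, 0, 0, 0.03, -0.001, -0.0009, 0.022, 0, 0, 0, 0.03, -0.001, -0.0009, 0.028, 0, 0, 0, 0.03, -0.001, -0.0009, 0.0315, 0, 0, 0, 0.03, -0.001, -0.0009, 0.0315, 0, 0, 0, 0.03]
}}

```text
time: 36.45
tool_pos: [0.5198, 0.0965, 0.0437]
ee_rot: [3.141, 0.0, 0.091]
wrist_force: [-1.3, -0.8, 0.8]
width: 0.0374
finger_force: 30.0
```

>>> {"fn": "servo_tool", "kwargs": {
  "commands": [0, 0, 0, 0, 0, 0, 0.046, 0, 0, 0, 0, 0, 0, 0.046, 0, 0, -0.02, 0, 0, 0, 0.046, 0, 0, -0.06, 0, 0, 0, 0.05, 0, 0, -0.11, 0, 0, 0, 0.05, 0, 0, -0.13, 0, 0, 0, 0.05, 0, 0, -0.13, 0, 0, 0, 0.05]
}}

```text
time: 37.33
tool_pos: [0.5212, 0.0967, 0.1758]
ee_rot: [3.142, -0.005, 0.091]
wrist_force: [-0.2, -1.2, 0.4]
width: 0.0497
finger_force: 0.0
```

```bash
python3 go.py .7005,.0356,.15,87.02 .7005,.0356,.09,87.02
```

```text
t 37.33 p [0.5212 0.0967 0.1758] yaw 5.22 w 0.0497 F [-0.2 -1.2  0.4] q6 1.56
.7005,.0356,.15,87.02 -> [0.1728 0.0772 0.0267] [  0.2  -0.2 -81.8]
.7005,.0356,.09,87.02 -> [0.1725 0.0772 0.0867] [  0.2  -0.2 -81.8]
```

>>> {"fn": "servo_tool", "kwargs": {
  "commands": [0.022, 0.01, 0, 0, 0, -10, 0.05, 0.044, 0.02, 0, 0, 0, -20, 0.05, 0.066, 0.03, 0, 0, 0, -30, 0.05, 0.088, 0.04, 0.01, 0, 0, -40, 0.05, 0.11, 0.05, 0.01, 0, 0, -50, 0.05, 0.132, 0.06, 0.02, 0, 0, -60, 0.05, 0.155, 0.07, 0.026, 0, 0, -70, 0.05, 0.1727, 0.0772, 0.0267, 0, 0, -80, 0.05, 0.1727, 0.0772, 0.0267, 0, 0, -81.8, 0.05, 0.1727, 0.0772, 0.0267, 0, 0, -81.8, 0.05]
}}

```text
time: 38.58
tool_pos: [0.6979, 0.0357, 0.1454]
ee_rot: [-3.139, -0.0, 1.517]
wrist_force: [-0.2, -0.7, -1.1]
width: 0.0503
finger_force: 0.0
```

```bash
python3 - <<'E'
from h import *
np.set_printoptions(precision=4,suppress=True)
t=snapshot("top");s=snapshot("scene")
for p in((.5278,.0188,.09),(.5349,-.0589,.09),(.5207,.0965,.09)):
  for sh in(t,s):
    try:print(fitpack(p,.03,[sh]))
    except Exception as e:print(e)
cv2.imwrite("pics/s7.png",cv2.resize(s["img"][220:430,240:480],None,fx=3.3,fy=2.8))
E
python3 go.py .7006,.0356,.06,87.02 .7006,.0356,.0388,87.02
```

```text
(array([0.5234, 0.0177, 0.0797]), array([-0.  ,  0.  ,  1.66]), [(404, 517)])
(array([0.5225, 0.0203, 0.1462]), array([ 0.  , -0.  , -0.66]), [(579, 755)])
(array([ 0.5345, -0.0576,  0.0928]), array([0.  , 0.  , 0.02]), [(458, 505)])
(array([ 0.5064, -0.0584,  1.4565]), array([ 0.  ,  0.  , -0.01]), [(161, 674)])
(array([0.5207, 0.0965, 0.09  ]), array([], dtype=float64), [])
(array([0.5157, 0.0982, 0.2046]), array([-0.02,  0.01, -1.12]), [(635, 808)])
t 38.67 p [0.6981 0.0358 0.1466] yaw 86.96 w 0.05 F [-0.7 -0.4  0.3] q6 0.02
.7006,.0356,.06,87.02 -> [-0.0001  0.0026  0.0866] [-0.  -0.  -0.1]
.7006,.0356,.0388,87.02 -> [-1.000e-04  2.600e-03  1.078e-01] [-0.  -0.  -0.1]
```

View pics/s7.png

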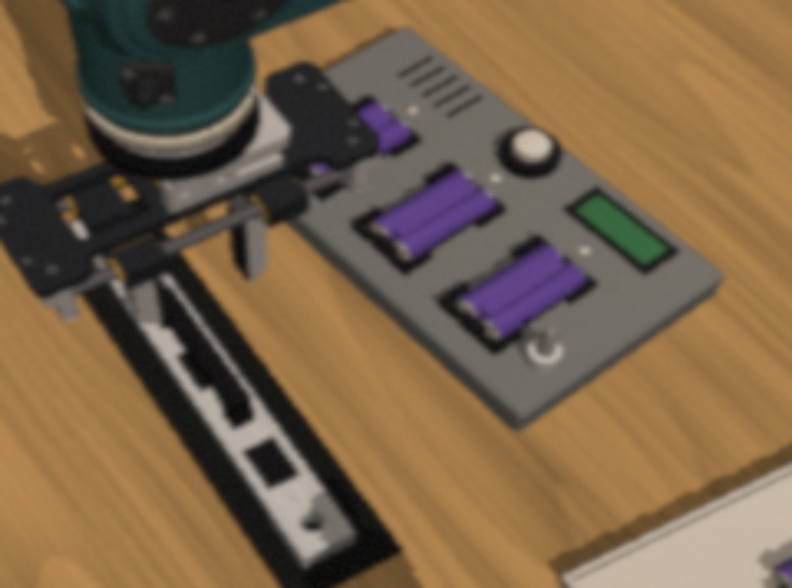

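All three fresh packs are seated, at about (435,213), (525,290) and, partly hidden, (385,125) in the crop. I'll pick the bar back up.

>>> {"fn": "servo_tool", "kwargs": {
  "commands": [0, 0.0025, 0.03, 0, 0, 0, 0.05, 0, 0.0025, 0.07, 0, 0, 0, 0.05, 0, 0.0025, 0.095, 0, 0, 0, 0.05, 0, 0.0025, 0.107, 0, 0, 0, 0.05, 0, 0.0025, 0.107, 0, 0, 0, 0.05, 0, 0.0025, 0.107, 0, 0, 0, 0.05]
}}

```text
time: 39.42
tool_pos: [0.7024, 0.0353, 0.0418]
ee_rot: [3.138, 0.0, 1.519]
wrist_force: [-0.2, -0.7, 0.6]
width: 0.0501
finger_force: 0.0
```

```bash
python3 go.py .7007,.0356,.0390,87.02
```

```text
t 39.42 p [0.7024 0.0353 0.0418] yaw 87.02 w 0.0501 F [-0.2 -0.7  0.6] q6 0.02
.7007,.0356,.0390,87.02 -> [ 0.0002 -0.0017  0.0028] [ 0.2  0.  -0. ]
```

>>> {"fn": "servo_tool", "kwargs": {
  "commands": [0.0002, -0.0015, 0.0025, 0, 0, 0, 0.05, 0.0002, -0.0015, 0.0025, 0, 0, 0, 0.03, 0.0002, -0.0015, 0.0025, 0, 0, 0, 0.004, 0.0002, -0.0015, 0.0025, 0, 0, 0, 0.004, 0.0002, -0.0015, 0.0025, 0, 0, 0, 0.004, 0.0002, -0.0015, 0.0025, 0, 0, 0, 0.004]
}}

```text
time: 40.17
tool_pos: [0.7001, 0.0355, 0.0372]
ee_rot: [3.141, 0.0, 1.519]
wrist_force: [0.3, -0.1, -0.4]
width: 0.0135
finger_force: 30.0
```

```bash
python3 go.py .7,.0356,.155,87 .5497,.0208,.155,95.23
```

```text
t 40.17 p [0.7001 0.0355 0.0372] yaw 87.02 w 0.0135 F [ 0.3 -0.1 -0.4] q6 0.02
.7,.0356,.155,87 -> [ 1.000e-04 -0.000e+00 -1.178e-01] [0. 0. 0.]
.5497,.0208,.155,95.23 -> [-0.0225 -0.1494 -0.1178] [ 0.   0.  -8.2]
```

>>> {"fn": "servo_tool", "kwargs": {
  "commands": [0, 0, -0.03, 0, 0, 0, 0.004, 0, 0, -0.07, 0, 0, 0, 0.004, 0, 0, -0.11, 0, 0, 0, 0.004, -0.005, -0.03, -0.118, 0, 0, -1, 0.004, -0.01, -0.07, -0.118, 0, 0, -4, 0.004, -0.017, -0.11, -0.118, 0, 0, -7, 0.004, -0.0225, -0.14, -0.118, 0, 0, -8.2, 0.004, -0.0225, -0.1494, -0.118, 0, 0, -8.2, 0.004, -0.0225, -0.1494, -0.118, 0, 0, -8.2, 0.004, -0.0225, -0.1494, -0.118, 0, 0, -8.2, 0.004]
}}

```text
time: 41.42
tool_pos: [0.5503, 0.0209, 0.155]
ee_rot: [3.141, 0.0, 1.662]
wrist_force: [-0.2, -0.7, -2.7]
width: 0.0137
finger_force: 30.0
```

```bash
python3 go.py .5497,.0208,.118,95.23; python3 - <<'E'
from h import *
s=snapshot("scene");cv2.imwrite("pics/s8.png",cv2.resize(s["img"][210:400,270:480],None,fx=3.8,fy=3.1))
E
```

```text
t 41.42 p [0.5503 0.0209 0.155 ] yaw 95.22 w 0.0137 F [-0.2 -0.7 -2.7] q6 -0.16
.5497,.0208,.118,95.23 -> [-0.0001 -0.0006  0.037 ] [ 0.  0. -0.]
```

View pics/s8.png

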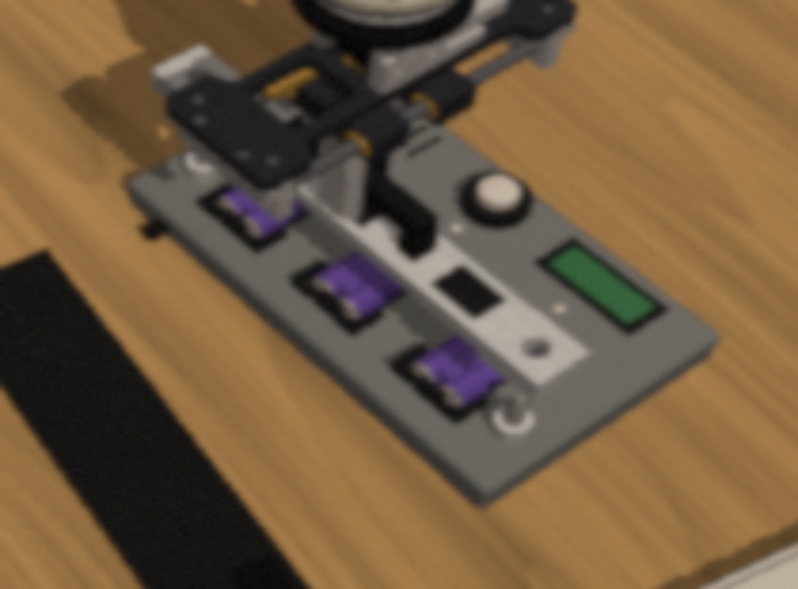

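The bar hangs above its seat with the bore near the peg, and all the plugs are in their notches. I'll lower it in steps and watch the force.

>>> {"fn": "servo_tool", "kwargs": {
  "commands": [0, -0.0006, 0.02, 0, 0, 0, 0.004, 0, -0.0006, 0.037, 0, 0, 0, 0.004, 0, -0.0006, 0.041, 0, 0, 0, 0.004, 0, -0.0006, 0.041, 0, 0, 0, 0.004, 0, -0.0006, 0.041, 0, 0, 0, 0.004]
}}

```text
time: 42.1
tool_pos: [0.5495, 0.0207, 0.1151]
ee_rot: [3.14, 0.0, 1.662]
wrist_force: [-0.0, -0.2, -3.9]
width: 0.0139
finger_force: 30.0
```

>>> {"fn": "servo_tool", "kwargs": {
  "commands": [0, 0, 0.004, 0, 0, 0, 0.004, 0, 0, 0.008, 0, 0, 0, 0.004, 0, 0, 0.012, 0, 0, 0, 0.004, 0, 0, 0.012, 0, 0, 0, 0.004]
}}

```text
time: 42.6
tool_pos: [0.5484, 0.0208, 0.1016]
ee_rot: [-3.14, -0.0, 1.662]
wrist_force: [-0.9, -0.4, -2.6]
width: 0.0139
finger_force: 30.0
```

>>> {"fn": "servo_tool", "kwargs": {
  "commands": [0, 0, 0.005, 0, 0, 0, 0.004, 0, 0, 0.01, 0, 0, 0, 0.004, 0, 0, 0.015, 0, 0, 0, 0.004, 0, 0, 0.019, 0, 0, 0, 0.004, 0, 0, 0.021, 0, 0, 0, 0.004, 0, 0, 0.022, 0, 0, 0, 0.004, 0, 0, 0.022, 0, 0, 0, 0.004]
}}

```text
time: 43.48
tool_pos: [0.549, 0.0208, 0.0804]
ee_rot: [3.141, 0.0, 1.662]
wrist_force: [0.4, -0.6, -2.9]
width: 0.0138
finger_force: 30.0
```

>>> {"fn": "servo_tool", "kwargs": {
  "commands": [0, 0, 0.001, 0, 0, 0, 0.004, 0, 0, 0.002, 0, 0, 0, 0.004, 0, 0, 0.003, 0, 0, 0, 0.004, 0, 0, 0.003, 0, 0, 0, 0.004]
}}

```text
time: 43.98
tool_pos: [0.5493, 0.0208, 0.0801]
ee_rot: [3.14, 0.0, 1.662]
wrist_force: [-4.1, 0.3, 8.5]
width: 0.0139
finger_force: 30.0
```

>>> {"fn": "servo_tool", "kwargs": {
  "commands": [0, 0, -0.003, 0, 0, 0, 0.02, 0, 0, -0.003, 0, 0, 0, 0.05, 0, 0, -0.003, 0, 0, 0, 0.05, 0, 0, -0.04, 0, 0, 0, 0.05, 0, 0, -0.09, 0, 0, 0, 0.02, 0, 0, -0.1, 0, 0, 0, 0, 0, 0, -0.1, 0, 0, 0, 0]
}}

```text
time: 44.85
tool_pos: [0.5491, 0.0208, 0.1774]
ee_rot: [3.141, 0.0, 1.662]
wrist_force: [-0.8, 0.3, -0.3]
width: 0.0236
finger_force: 0.0
```

```bash
python3 - <<'E'
from h import *
np.set_printoptions(precision=4,suppress=True)
t=snapshot("top");s=snapshot("scene")
c=[]
for sh,u0 in((t,(278.7,285.7)),(s,(400,273))):
    h=cv2.cvtColor(sh["img"],cv2.COLOR_BGR2HSV);m=np.zeros(h.shape[:2],np.uint8)
    x,y=map(round,u0);m[y-10:y+11,x-10:x+11]=1;m&=((h[...,2]>130)&(h[...,1]<80)).astype(np.uint8)
    u=desc(m)[0];c.append(u);print(u,m.sum(),[pix2w(sh,u,z)[:2] for z in(.035,.04,.045,.05)])
s2=cv2.resize(s["img"][210:400,270:480],None,fx=3.8,fy=3.1);cv2.imwrite("pics/s9.png",s2)
for sh in(t,s):
  d=spotter.trace("contact_bar",sh);print([(round(x["conf"],2),x["box"]) for x in d][:2])
BAR=box(-.016,.016,-.14,.14,0,.02)
E
python3 go.py .4445,.0115,.12,95.2
```

```text
[283.6591 282.25  ] 44 [array([ 0.4515, -0.0008]), array([ 0.4515, -0.0012]), array([ 0.4515, -0.0016]), array([ 0.4515, -0.002 ])]
[400.5889 271.6889] 90 [array([0.4371, 0.0058]), array([0.4396, 0.008 ]), array([0.4421, 0.0103]), array([0.4446, 0.0126])]
[(0.83, [221.3, 227.0, 113.2, 25.8])]
[(0.65, [311.1, 250.7, 107.0, 105.1]), (0.39, [253.1, 290.9, 109.0, 145.3])]
t 45.05 p [0.5478 0.0209 0.1748] yaw 95.22 w 0.007 F [ 0.6 -0.2  0.3] q6 -0.16
.4445,.0115,.12,95.2 -> [ 1.000e-04 -1.034e-01  5.530e-02] [-0.2 -0.   0. ]
```

View pics/s9.png

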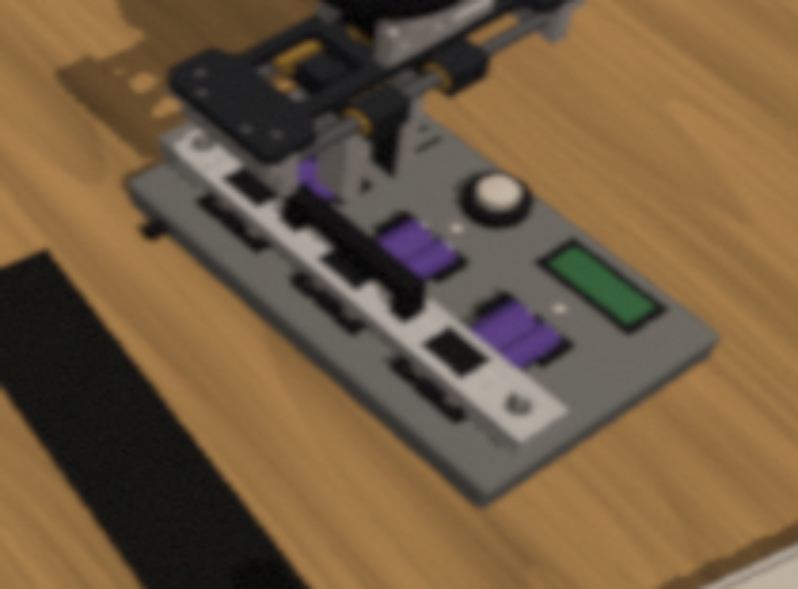

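The bar is down over both pegs, at about (203,140) and (520,405) in the crop. The button at (498,190) works out to tester (-84, 0), world (0.4445, 0.0113).

>>> {"fn": "servo_tool", "kwargs": {
  "commands": [0, -0.05, 0, 0, 0, 0, 0, 0, -0.1034, 0.02, 0, 0, 0, 0, 0, -0.1034, 0.06, 0, 0, 0, 0, 0, -0.1034, 0.09, 0, 0, 0, 0, 0, -0.1034, 0.1, 0, 0, 0, 0, 0, -0.1034, 0.1, 0, 0, 0, 0]
}}

```text
time: 45.8
tool_pos: [0.4454, 0.0114, 0.0764]
ee_rot: [-3.139, -0.0, 1.662]
wrist_force: [-0.3, 0.2, -0.7]
width: 0.0001
finger_force: 0.0
```

>>> {"fn": "servo_tool", "kwargs": {
  "commands": [0, 0, 0.003, 0, 0, 0, 0, 0, 0, 0.006, 0, 0, 0, 0, 0, 0, 0.009, 0, 0, 0, 0, 0, 0, 0.009, 0, 0, 0, 0]
}}

```text
time: 46.3
tool_pos: [0.4458, 0.0114, 0.0682]
ee_rot: [-3.141, 0.0, 1.662]
wrist_force: [-0.6, -0.0, 0.2]
width: 0.0005
finger_force: 0.0
```

Tips are at 57 mm; I'll step down to contact.

>>> {"fn": "servo_tool", "kwargs": {
  "commands": [0, -0.001, 0.003, 0, 0, 0, 0, 0, -0.001, 0.006, 0, 0, 0, 0, 0, -0.001, 0.009, 0, 0, 0, 0, 0, -0.001, 0.009, 0, 0, 0, 0]
}}

```text
time: 46.8
tool_pos: [0.4449, 0.0113, 0.0594]
ee_rot: [-3.141, 0.0, 1.662]
wrist_force: [-1.6, 0.1, 3.2]
width: 0.0006
finger_force: 1.5
```

>>> {"fn": "servo_tool", "kwargs": {
  "commands": [0, 0, 0.002, 0, 0, 0, 0, 0, 0, 0.004, 0, 0, 0, 0, 0, 0, 0.004, 0, 0, 0, 0]
}}

```text
time: 47.18
tool_pos: [0.445, 0.0113, 0.0571]
ee_rot: [3.141, 0.0, 1.662]
wrist_force: [-4.9, 1.0, 12.1]
width: 0.0004
finger_force: 6.0
```

>>> {"fn": "servo_tool", "kwargs": {
  "commands": [0, 0, 0.002, 0, 0, 0, 0, 0, 0, 0.004, 0, 0, 0, 0, 0, 0, 0.004, 0, 0, 0, 0, 0, 0, 0.004, 0, 0, 0, 0]
}}

```text
time: 47.68
tool_pos: [0.4451, 0.0113, 0.0566]
ee_rot: [3.141, 0.001, 1.662]
wrist_force: [-13.3, 0.1, 30.1]
width: 0.0005
finger_force: 14.9
```

The button has stopped hard at 30 N. I'll back off in small steps to check the travel.

>>> {"fn": "servo_tool", "kwargs": {
  "commands": [0, 0, -0.006, 0, 0, 0, 0, 0, 0, -0.006, 0, 0, 0, 0, 0, 0, -0.006, 0, 0, 0, 0]
}}

```text
time: 48.05
tool_pos: [0.4455, 0.0113, 0.0573]
ee_rot: [3.14, 0.0, 1.662]
wrist_force: [1.1, -0.0, 4.0]
width: 0.0004
finger_force: 2.1
```

>>> {"fn": "servo_tool", "kwargs": {
  "commands": [0, 0, -0.0015, 0, 0, 0, 0, 0, 0, -0.0015, 0, 0, 0, 0, 0, 0, -0.0015, 0, 0, 0, 0]
}}

```text
time: 48.42
tool_pos: [0.4454, 0.0113, 0.0588]
ee_rot: [3.141, 0.0, 1.662]
wrist_force: [2.7, 0.8, 3.7]
width: 0.0002
finger_force: 1.7
```

>>> {"fn": "servo_tool", "kwargs": {
  "commands": [0, 0, -0.0015, 0, 0, 0, 0, 0, 0, -0.0015, 0, 0, 0, 0, 0, 0, -0.0015, 0, 0, 0, 0]
}}

```text
time: 48.8
tool_pos: [0.4451, 0.0113, 0.0602]
ee_rot: [3.141, 0.0, 1.662]
wrist_force: [2.8, 0.1, 1.8]
width: 0.0001
finger_force: 1.2
```

>>> {"fn": "servo_tool", "kwargs": {
  "commands": [0, 0, -0.0015, 0, 0, 0, 0, 0, 0, -0.0015, 0, 0, 0, 0, 0, 0, -0.0015, 0, 0, 0, 0]
}}

```text
time: 49.18
tool_pos: [0.4446, 0.0113, 0.0615]
ee_rot: [-3.141, 0.0, 1.662]
wrist_force: [1.9, 0.6, 2.0]
width: 0.0005
finger_force: 0.8
```

Spring force lasts from about 62 mm down to the stop at 57 mm, so the full 5 mm was pressed. I'll retreat and take a last look.

>>> {"fn": "servo_tool", "kwargs": {
  "commands": [0, 0, -0.03, 0, 0, 0, 0, 0, 0, -0.08, 0, 0, 0, 0, 0, -0.03, -0.13, 0, 0, 0, 0, 0, -0.08, -0.16, 0, 0, 0, 0, 0, -0.11, -0.16, 0, 0, 0, 0, 0, -0.11, -0.16, 0, 0, 0, 0]
}}

```text
time: 49.92
tool_pos: [0.3339, 0.0013, 0.2217]
ee_rot: [3.141, 0.0, 1.661]
wrist_force: [0.3, 0.7, -0.1]
width: 0.0006
finger_force: 0.0
```

```bash
python3 go.py; python3 - <<'E'
from h import *
s=snapshot("scene");cv2.imwrite("pics/s10.png",s["img"])
E
```

```text
t 49.92 p [0.3339 0.0013 0.2217] yaw 95.18 w 0.0006 F [ 0.3  0.7 -0.1] q6 -0.26
```

View pics/s10.png

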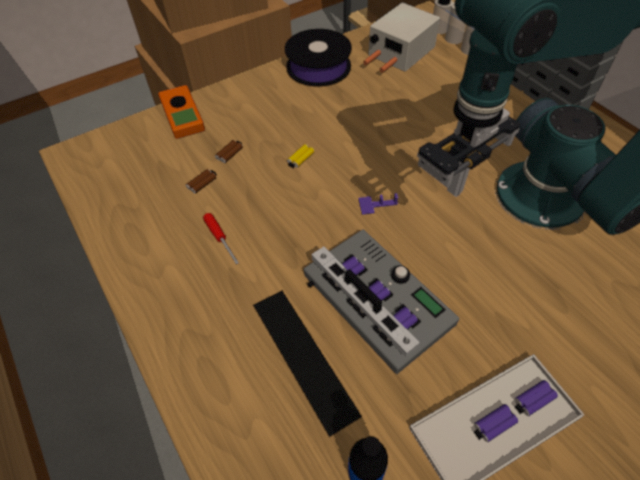

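The bar is seated at about (363,300), with the three fresh packs under it. Both finished packs are in the tray at (497,422) and (536,397), and everything else is untouched. I'll hand it in.

```bash
python3 -c "
from h import *
print(close_job())"
```

```text
the job is handed in; nothing more can be done
None
```

The job is handed in at about 50 s: both finished packs lie flat in the white tray, the three fresh packs are seated in bays 0–2, the contact bar is back down over both pegs and released, and the start button was pressed fully; the hand-in gave no verdict.

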